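# Lay out the wash line on the lab bench

## Robot

A 6-joint arm with a two-finger parallel gripper is mounted at the origin on the work surface. World frame = base frame: x ahead of the robot, y to its left, z up, the work surface at z = 0. Lengths are in mm, angles in degrees, forces in N, time in s.
With the tool pointing down it reaches from about 300 to 850 mm from the base axis. Payload 4.2 kg.
Tool frame: the origin (TCP) lies midway between the tips of the shut fingers; the grasp point (between the pads) lies 19 mm behind it; x points along the fingers, z is the direction in which the jaws open and shut, and the axes are right-handed (so a half turn about x gives the same grasp; the last joint's range is limited). The gripper opens to 91 mm and grips with 3 to 60 N. Pads are 32 mm wide; open, the fingers measure 118 mm over their backs; the gripper's body (76 mm by 178 mm) begins 60 mm behind the grasp point.
Start: joints at [73.224, 18.312, 89.639, -0, 72.044, -1.146], TCP at [154.923, 553.753, 213.976] pointing down, gripper open.
Joint ranges: [-177.97, 177.97], [-48.28, 115.42], [12.27, 149.76], [-77.06, 257.06], [2.81, 150.46], [-146.56, 146.56]. Speed limits (degrees/s): [147.25, 147.25, 180, 180, 180, 180].

## Interface

Orientations are given as [roll, pitch, yaw] about the fixed x, y, z axes, in that order (R = Rz(yaw) Ry(pitch) Rx(roll)).
In Python, from workcell import env gives the robot as it stands.
- The arm moves only by the tool send_rows, never from a script. Its argument "commands" is a list that holds one entry, the list of rows, each a list of 6 numbers: the shift along the tool's x, y, z normalised to -1 to 1, where 1 is 0.1 m, then the turn, a rotation vector about the tool's x, y, z normalised to -1 to 1, where 1 is 2 pi rad. In form: [[[x, y, z, wx, wy, wz], ...]]. A call has 1 to 20 rows; each row is the pose to reach, as a shift and turn from the pose commanded when the call began, along the tool's axes at that moment, turning the shorter way round; what a row does not reach only later rows make up. A row lasts 1/8 s, in which the tool goes at most 62.5 mm and 10.7 degrees, less where a joint would pass 70% of its speed; a pose out of reach is approached as far as the arm can. A call with a number of a shift or a turn outside -1 to 1 is refused whole. A call with a gripper value outside its range is refused whole. "jaw" is the closure, from -1 (fully open) to 1 (shut), so that 0 is half open, set as the call begins (left out, the last holds). The fingers move at their own pace and stop on an object; "force" is the grip in N (left out, the last holds). Time passes only in rows, so rows that repeat a pose let the fingers close. It gives the time, the measured TCP pose, the force and the opening at its end, in the units of the state.
- env.state(): the state, without advancing time (a new reading comes with each control period).
- env.grab_frame(name): name is "scene" or "top" or "wrist"; returns (picture, depth): 400x640x3 uint8, red, green, blue; 400x640 float32, mm along the optical axis (not along the pixel's ray), 0 where there is no reading.
- env.get_calibration(name): a dict with "mtx" (3x3 intrinsics, pixels), "camera_from_world" (4x4, takes a point from world to camera coordinates). Camera axes: x right, y up, looking along -z (the intrinsics and any distortion apply to the point x, -y, -z); pixel columns grow to the right and rows downward; lengths in mm; the calibration is good to about 2 mm. A picture is of the moment at which its call begins: read the wrist's pose just before it. get_calibration takes no time and is no camera call; for the wrist camera it gives the pose at the moment of the call.
- env.job_done(): hands the job in, once; it reports no verdict.
The state is a dict: "time_s": time; "qpos": joint angles; "qvel": joint speeds; "effort": joint torques, N m; "ee_pos": TCP position; "ee_rot": TCP orientation; "force": force on the tool from outside, world axes, zero at the start; "torque": the same for the moment, N m; "gripper_width": finger opening in mm.
Only numpy, scipy, OpenCV 4.12 (cv2) and the standard library are available. Lean on these libraries where they do the work, as an engineer would, in place of code of your own. Each camera call takes 0.05 s, during which the arm holds its last target.

## Task

Lay out the wash line: stand the round open jar on the steel plate right in front of the white nozzle block and put the knobbed lid on top of it, stand the square bottle on the plate right in front of the grey display unit, and stand the tall round bottle on the plate between those two (in front means on the robot's side). Everything should stand upright, well centred on its plate, the lid well centred on the jar, and the small amber vial among the plates must be left where it stands.

Things in the scene. Friction and masses are not known exactly. Their poses are not given: they have to be found in the camera images.
- jar_center (a point): Open round clear glass jar, 58 mm outer diameter, 46 mm high, wall 4 mm, about 0.15 kg. Point at its centre, 23 mm above its underside; z up along its axis. Starts upright on the bench. Can be held round the outside.
- lid_center (a point): Loose lid of the jar: flat steel disc 66 mm across and 6 mm thick with an upright black knob, 20 mm diameter, in the middle; 34 mm high overall, so the knob reaches from 6 to 34 mm above the flat underside. About 0.08 kg. Point on its axis 17 mm above the underside; z up. Starts on the bench, knob up; hold it by the upper part of the knob. It lies flat on the jar's rim, without any socket.
- square_bottle_center (a point): White square bottle: body 46 x 46 mm and 62 mm high, with a grey round cap 32 mm across on top, 76 mm high overall, about 0.18 kg. Point on its axis 38 mm above the underside; x and y are square to its flat sides, z up. Starts upright on the bench.
- tall_bottle_center (a point): Tall round white bottle: body 40 mm diameter up to a height of 76 mm, then a shoulder and a grey cap 24 mm across, 100 mm high overall, about 0.16 kg. Point on its axis 50 mm above the underside; z up. Starts upright on the bench.
- plate_nozzle: One of three identical flat round steel plates, 80 mm across and 4 mm thick, fixed on the bench in a rough row from left to right. Origin: centre of its underside, at bench height (its top is 4 mm above). This is the one at an end of the row with the nozzle block right behind it.
- plate_display: One of three identical flat round steel plates, 80 mm across and 4 mm thick, fixed on the bench in a rough row from left to right. Origin: centre of its underside, at bench height (its top is 4 mm above). This is the one at the other end of the row with the display unit right behind it.
- plate_middle: One of three identical flat round steel plates, 80 mm across and 4 mm thick, fixed on the bench in a rough row from left to right. Origin: centre of its underside, at bench height (its top is 4 mm above). This is the middle one of the row, with nothing right behind it.
- nozzle_block: White block with six small grey nozzles on the face towards the robot and three on top, 60 mm deep, 120 mm wide, 85 mm high, fixed. Origin: centre of its underside, about 120 mm behind the centre of its plate.
- display_unit: Grey unit with a dark display on its front and another on its top and three white keys, 60 mm deep, 110 mm wide, 84 mm high, fixed. Origin: centre of its underside, about 120 mm behind the centre of its plate.
- vial_center (a point): Small loose amber vial with a black cap, 24 mm diameter, 36 mm high, standing between the middle plate and one of the outer plates; not to be moved. Point on its axis, 18 mm above the bench.
Not all that is in view belongs to the job. Leave any green look-alike of the part that bears lid_center alone.

How it is judged:
By the outcome, as a careful person would: the job done as asked, in the order asked, and still so for the second after the job is handed in, with the robot touching nothing.
It also fails if it takes over 115 s, if anything falls off the work surface, if the arm or the gripper's body presses on something with over 40 N, if the wrist force passes 120 N, or if a joint passes its speed limit or range.

## Working session

There is one attempt and no reset: what is moved stays moved. The work goes in short steps, Python scripts to look and compute and a tool call to move; the robot and the scene stay as the last step left them, time stands still between calls to the robot, and variables do not carry over. Pictures are saved under pics/ and viewed, and the job is handed in when it is done.

Besides the shell and the picture viewer there is one more tool, called after "Call:" by a JSON object that holds its "op" and its "data". send_rows: Moves the arm, as the interface text tells. Its arguments: {"type":"object","properties":{"commands":{"type":"array","items":{"type":"array","items":{"type":"array","items":{"type":"number","minimum":-1,"maximum":1}}}},"jaw":{"type":"number"},"force":{"type":"number"}},"required":["commands"]}

```bash
mkdir -p pics; ls
python3 - <<'E'
from workcell import env
import cv2,numpy as np
s=env.state();print(s)
for n in("scene","top","wrist"):
    p,d=env.grab_frame(n);cv2.imwrite(f"pics/{n}0.png",p[:,:,::-1]);np.savez(f"{n}0.npz",p=p,d=d,K=env.get_calibration(n)["mtx"],T=env.get_calibration(n)["camera_from_world"])
    print(n,env.get_calibration(n))
E
```

```text
pics
{'time_s': 0.0, 'qpos': array([ 7.32246382e+01,  1.83507180e+01,  8.97076702e+01, -9.89635401e-04,
        7.20426744e+01, -1.14506155e+00]), 'qvel': array([-0.03553729, -0.03851717, -0.02974308, -0.0609052 , -0.08170148,
       -0.10650604]), 'effort': array([-8.50916513e-05, -4.12462485e+01, -2.31968522e+01,  7.28584989e-02,
        4.57748270e-02, -1.25046563e-04]), 'ee_pos': array([154.77037775, 553.24769171, 213.12096413]), 'ee_rot': array([ 179.38834351,   89.89893297, -106.24165081]), 'force': array([-0.39544436, -0.61358976,  0.20273813]), 'torque': array([ 0.02744826, -0.02856929, -0.01227392]), 'gripper_width': 91.24134385623141}
scene {'mtx': array([[520.25385972,   0.        , 320.51021474],
       [  0.        , 520.25385972, 197.82906091],
       [  0.        ,   0.        ,   1.        ]]), 'camera_from_world': array([[ 4.31886385e-01,  9.01780630e-01,  1.63047695e-02,
        -2.32280525e+02],
       [-6.40741426e-01,  2.94044779e-01,  7.09216535e-01,
         3.05631063e+02],
       [ 6.34763402e-01, -3.16748107e-01,  7.04802143e-01,
        -1.54573687e+03],
  
[... 446 characters left out ...]
    [-1.63387375e-01, -2.38598566e-02,  9.86273427e-01,
        -8.23883409e+02],
       [ 0.00000000e+00,  0.00000000e+00,  0.00000000e+00,
         1.00000000e+00]])}
wrist {'mtx': array([[345.00911892,   0.        , 318.42063456],
       [  0.        , 345.00911892, 204.29158976],
       [  0.        ,   0.        ,   1.        ]]), 'camera_from_world': array([[ 2.68683406e-01,  9.63228264e-01, -7.33662826e-04,
        -5.73856067e+02],
       [-9.29368338e-01,  2.59038174e-01, -2.63008967e-01,
         3.04108112e+01],
       [-2.53147624e-01,  7.13479881e-02,  9.64793110e-01,
        -3.90887115e+02],
       [ 0.00000000e+00,  0.00000000e+00,  0.00000000e+00,
         1.00000000e+00]])}
```

View pics/top0.png

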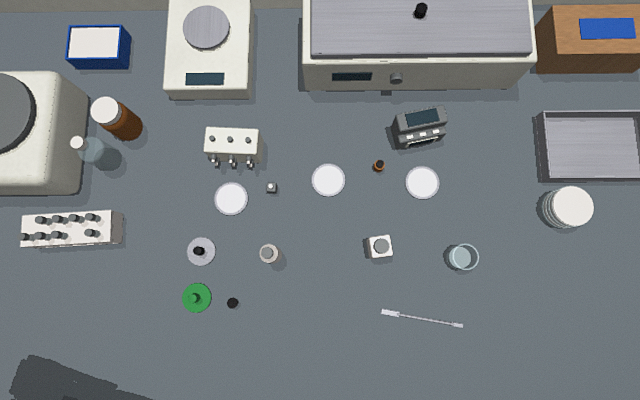

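View pics/scene0.png

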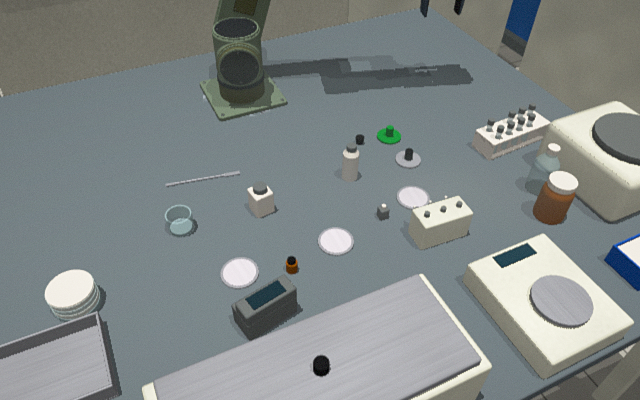

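View pics/wrist0.png

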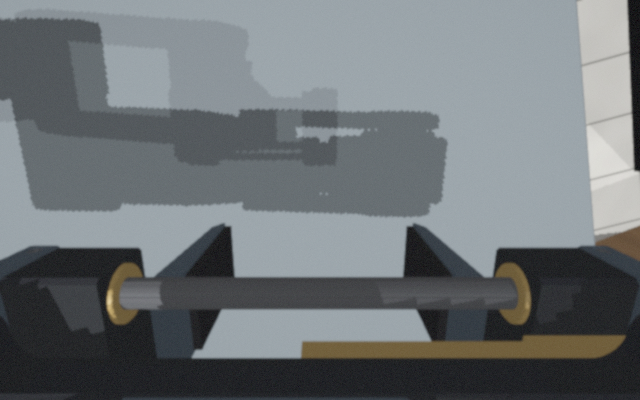

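```bash
cat > h.py <<'E'
import numpy as np,cv2
def load(n):
    z=np.load(n);return z["p"],z["d"],z["K"],z["T"]
def ray(u,v,z,K,T):
    d=np.array([(u-K[0,2])/K[0,0],-(v-K[1,2])/K[1,1],-1.]);R=T[:3,:3];c=-R.T@T[:3,3];w=R.T@d
    return c+w*(z-c[2])/w[2]
def proj(P,K,T):
    q=T[:3,:3]@np.asarray(P,float)+T[:3,3];return np.array([K[0,0]*q[0]/-q[2]+K[0,2],K[1,1]*-q[1]/-q[2]+K[1,2]])
def cloud(d,K,T):
    v,u=np.mgrid[:d.shape[0],:d.shape[1]]
    c=np.stack([(u-K[0,2])/K[0,0]*d,-(v-K[1,2])/K[1,1]*d,-d],-1)
    return (c-T[:3,3])@T[:3,:3]
E
python3 - <<'E'
from h import *
p,d,K,T=load("top0.npz")
cv2.imwrite("pics/topz.png",cv2.resize(p[110:320,180:490],None,fx=2.55,fy=2.55,interpolation=cv2.INTER_CUBIC)[:,:,::-1])
X=cloud(d,K,T)
for n,u,v in [("noz",231,198),("mid",328,180),("disp",422,182),("vial",379,166),("lid",201,251),("green",197,298),("tall",268,254),("sq",381,246),("jar",462,257),("blk",232,303),("cube",271,187),("nozblk",232,142),("disunit",420,118)]:
    print(n,X[v,u].round(1),ray(u,v,4,K,T)[:2].round(1))
E
```

```text
noz [581.2 221.1   5.8] [581.6 221.6]
mid [623.3  -6.3   5.7] [623.7  -6.3]
disp [ 617.2 -225.2    6.2] [ 617.8 -225.8]
vial [ 648.3 -122.4   35.8] [ 656.9 -126.6]
lid [456.3 276.9  33. ] [457.8 286.4]
green [354.  281.6  30.1] [352.3 290.2]
tall [446.7 116.6 100.9] [450.8 131.6]
sq [ 464.3 -117.1   75.7] [ 468.8 -126.6]
jar [ 443.8 -307.4    6.7] [ 443.9 -308.3]
blk [342.7 206.5  20.1] [341.5 210.4]
cube [600.2 122.8  37.7] [607.5 127.9]
nozblk [695.6 207.   71.4] [718.6 224.3]
disunit [ 742.7 -208.    84.3] [ 775.2 -227.7]
```

View pics/topz.png

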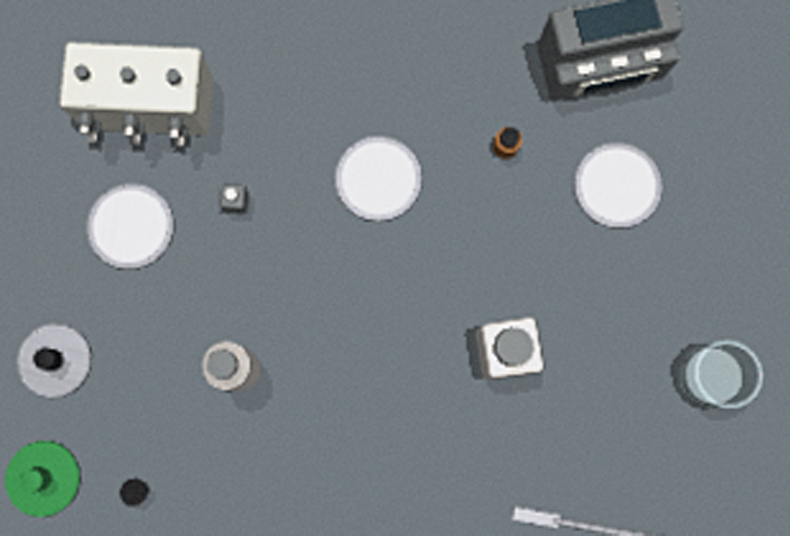

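```bash
cat >> h.py <<'E'
def plate(p,K,T,xy,r=40,z=4,thr=200):
    g=p.min(2)
    u,v=proj([*xy,z],K,T)
    m=(g>thr).astype(np.uint8)
    n,l,st,c=cv2.connectedComponentsWithStats(m)
    k=l[int(round(v)),int(round(u))]
    if k==0: return None
    cs,_=cv2.findContours((l==k).astype(np.uint8),cv2.RETR_EXTERNAL,cv2.CHAIN_APPROX_NONE)
    c=max(cs,key=len)[:,0]
    W=np.array([ray(a,b,z,K,T)[:2] for a,b in c]);
    (x,y),R=cv2.minEnclosingCircle(W.astype(np.float32))
    A=np.c_[2*W,np.ones(len(W))];s=np.linalg.lstsq(A,(W**2).sum(1),rcond=None)[0]
    return s[:2].round(1),round(float(np.sqrt(s[2]+s[0]**2+s[1]**2)),1)
E
python3 - <<'E'
from h import *
for cam in("top","scene"):
    p,d,K,T=load(cam+"0.npz")
    X=cloud(d,K,T)
    for n,xy in dict(noz=(581,221),mid=(623,-6),disp=(617,-225)).items(): print(cam,n,[plate(p,K,T,xy,thr=t) for t in (150,170,190,200)])
    # objects tops by depth
    for n,c,z0,z1,r in [("vial",(648,-122),32,40,20),("lidknob",(456,277),30,38,20),("liddisc",(456,282),4,10,40),("tall",(447,117),96,104,22),("tallbody",(447,117),60,76,30),("sq",(464,-117),73,80,30),("sqsh",(464,-117),58,66,35),("jarrim",(444,-310),42,50,40),("cube",(600,123),10,45,20)]:
        m=(np.hypot(X[...,0]-c[0],X[...,1]-c[1])<r)&(X[...,2]>z0)&(X[...,2]<z1)
        if m.sum()<4: print(cam,n,"none");continue
        q=X[m];print(cam,n,m.sum(),"med",np.median(q,0).round(1),"mid",((q.min(0)+q.max(0))/2).round(1),"ext",np.ptp(q,axis=0).round(1))
    for f,(x,y,z) in dict(jar=(444,-310,46)).items(): print(proj((x,y,z),K,T))
p,d,K,T=load("top0.npz")
cv2.imwrite("pics/jz.png",cv2.resize(p[235:280,355:490],None,fx=5.9,fy=5.9,interpolation=cv2.INTER_CUBIC)[:,:,::-1])
p,d,K,T=load("scene0.npz")
cv2.imwrite("pics/jzs.png",cv2.resize(p[170:250,140:290],None,fx=5,fy=5,interpolation=cv2.INTER_CUBIC)[:,:,::-1])
E
```

```text
top noz [(array([581.3, 222.7]), 38.3), (array([580.9, 222.7]), 37.5), (array([582.1, 222.5]), 35.0), (array([581.5, 222.9]), 33.8)]
top mid [(array([625.1,  -6.2]), 38.2), (array([624.9,  -6.3]), 38.0), (array([625.1,  -5.8]), 37.1), (array([624.9,  -5.4]), 35.2)]
top disp [(array([ 617.5, -225.9]), 38.3), (array([ 617.3, -225.8]), 37.6), (array([ 617.1, -224.5]), 35.7), (array([ 617.6, -225. ]), 34.1)]
top vial 48 med [ 653.3 -124.8   35. ] mid [ 654.6 -123.9   35.4] ext [16.8 15.9  5.4]
top lidknob 60 med [457.3 285.4  33.7] mid [457.4 285.9  34. ] ext [15.8 18.1  7.3]
top liddisc 457 med [455.5 284.3   5.8] mid [457.9 286.7   6.9] ext [64.1 67.1  5.8]
top tall 106 med [449.8 119.1  99.2] mid [449.8 120.   99.8] ext [22.5 23.2  6.9]
top tallbody 35 med [444.  105.   73.5] mid [450.  119.8  68.2] ext [37.9 40.1 15.4]
top sq 169 med [ 464.4 -118.9   75.5] mid [ 464.4 -119.2   76.3] ext [29.6 29.9  6.4]
top sqsh 250 med [ 463.2 -114.8   61.1] mid [ 465.5 -118.2   62. ] ext [47.1 48.6  7.9]
top jarrim 150 med [ 443.4 -303.8   45. ] mid [ 443.7 -301.9   45.8] ext [53.7 57.3  7.6]
top c
[... 629 characters left out ...]
[460.7 285.4  35.3] mid [459.6 285.6  34.2] ext [18.4 19.5  7.5]
scene liddisc 248 med [465.3 279.9   7.7] mid [455.3 280.9   7. ] ext [74.7 73.5  5.9]
scene tall 62 med [453.7 119.3 101.7] mid [451.8 119.7 100. ] ext [24.8 24.4  7.4]
scene tallbody 79 med [465.8 110.   68.6] mid [459. 117.  68.] ext [26.4 34.7 15.6]
scene sq 115 med [ 468.3 -118.5   77.7] mid [ 466.7 -118.5   76.6] ext [33.9 31.   6.7]
scene sqsh 163 med [ 481.3 -125.8   62.9] mid [ 470.4 -118.8   62. ] ext [46.1 49.6  7.8]
scene jarrim 169 med [ 449.  -301.5   46.3] mid [ 446.2 -301.8   46. ] ext [59.2 56.8  7.9]
scene cube 138 med [609.  120.6  28.9] mid [604.3 124.2  25.8] ext [25.4 23.1 31. ]
[173.91916943 214.99262251]
```

View pics/jz.png

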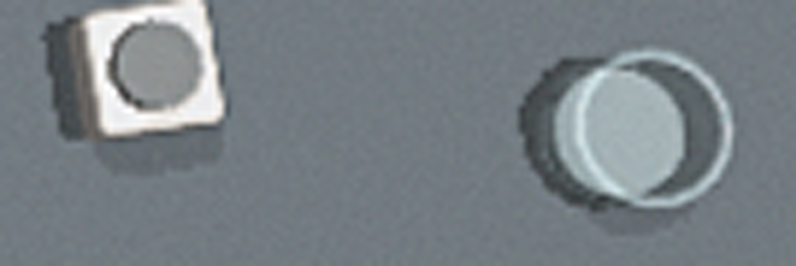

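View pics/jzs.png

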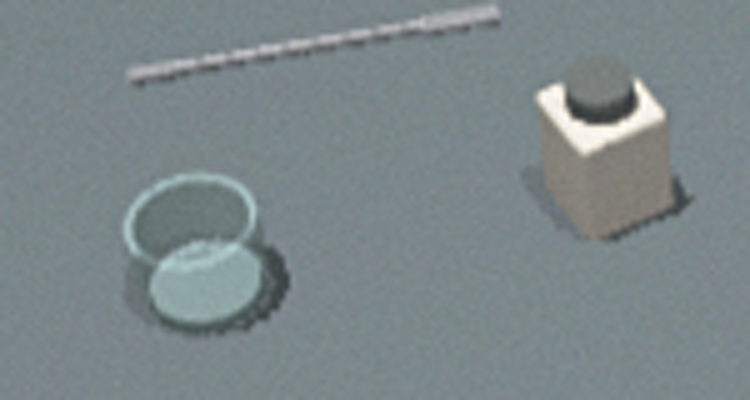

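```bash
cat >> h.py <<'E'
from scipy.spatial.transform import Rotation as Rt
import json
def Rdown(a):  # jaw axis z_tool at world angle a deg, x_tool down
    a=np.radians(a);z=np.array([np.cos(a),np.sin(a),0]);x=np.array([0,0,-1.]);return np.c_[x,np.cross(z,x),z]
def cmd(cur,tgt):
    "cur/tgt=(x,y,z TCP, jaw angle)"
    R0=Rdown(cur[3]);R1=Rdown(tgt[3])
    s=R0.T@(np.array(tgt[:3])-cur[:3])/100
    w=Rt.from_matrix(R0.T@R1).as_rotvec()/(2*np.pi)
    return s.round(4).tolist()+w.round(5).tolist()
E
python3 - <<'E'
from h import *
from workcell import env
s=env.state()
R=Rt.from_euler("xyz",s["ee_rot"],degrees=True).as_matrix();print(R.round(4))
print("jaw ang",np.degrees(np.arctan2(R[1,2],R[0,2])))
p,d,K,T=load("wrist0.npz")
c=-T[:3,:3].T@T[:3,3];print("cam",c,"in tool",R.T@(c-s["ee_pos"]),"look in tool",R.T@(-T[2,:3]))
E
```

```text
[[-4.000e-04 -9.630e-01  2.694e-01]
 [-1.200e-03  2.694e-01  9.630e-01]
 [-1.000e+00  1.000e-04 -1.200e-03]]
jaw ang 74.3712418961373
cam [ 83.49630365 572.76583159 384.7024943 ] in tool [-171.33115488   73.8909288    -0.77931135] look in tool [ 9.64777183e-01 -2.63067554e-01  6.69485668e-04]
```

Run:
```python
from h import *
print(cmd((154.923,553.753,213.976,74.37),(440,200,250,90)))
```

```text
[-0.3602, -3.6984, -2.6387, -0.04342, 0.0, 0.0]
```

Call:
{"op": "send_rows", "data": {"commands": [[[-0.36,-0.92,-0.66,-0.04342,0,0],[-0.36,-0.92,-0.66,-0.04342,0,0],[-0.36,-0.92,-0.66,-0.04342,0,0]]], "jaw": -1, "force": 15}}

```text
time_s: 0.52
ee_pos: [227.6, 463.7, 251.4]
ee_rot: [-41.8, 89.9, 48.0]
force: [-0.1, -0.1, -0.3]
gripper_width: 91.6
```

Call:
{"op": "send_rows", "data": {"commands": [[[0,-0.715,-0.885,0,0,0],[0,-0.715,-0.885,0,0,0]]]}}

```text
time_s: 0.78
ee_pos: [297.4, 376.4, 249.3]
ee_rot: [115.1, 90.0, -154.8]
force: [1.6, 0.0, 0.8]
gripper_width: 91.0
```

Call:
{"op": "send_rows", "data": {"commands": [[[0,-0.715,-0.885,0,0,0],[0,-0.715,-0.885,0,0,0]]]}}

```text
time_s: 1.02
ee_pos: [369.4, 287.6, 249.4]
ee_rot: [68.3, 90.0, 158.3]
force: [-0.4, 0.8, 0.4]
gripper_width: 91.4
```

Call:
{"op": "send_rows", "data": {"commands": [[[0,-0.715,-0.885,0,0,0],[0,-0.715,-0.885,0,0,0],[0,-0.715,-0.885,0,0,0],[0,-0.715,-0.885,0,0,0]]]}}

```text
time_s: 1.52
ee_pos: [439.8, 200.8, 249.4]
ee_rot: [69.3, 89.9, 159.2]
force: [0.5, -0.4, -0.1]
gripper_width: 90.9
```

Run:
```python
from h import *
from workcell import env
for i in range(3): s=env.state();print(s["ee_pos"])
C=env.get_calibration("wrist")
p,d=env.grab_frame("wrist");np.savez("w1.npz",p=p,d=d,K=C["mtx"],T=C["camera_from_world"]);cv2.imwrite("pics/w1.png",p[:,:,::-1])
```

```text
[439.7610915  200.77712587 249.38691811]
[439.7610915  200.77712587 249.38691811]
[439.7610915  200.77712587 249.38691811]
```

View pics/w1.png

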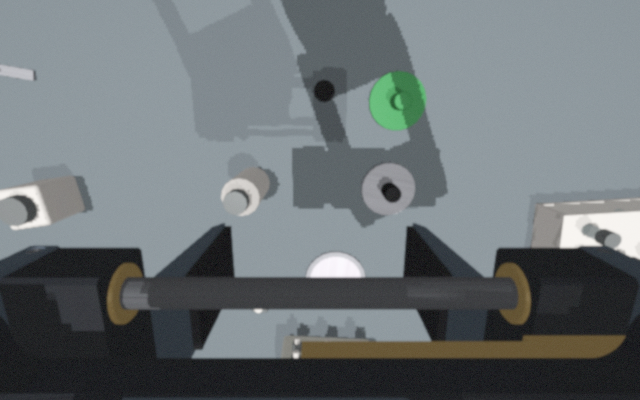

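```bash
cat >> h.py <<'E'
OBJ=[("vial",(655,-124),32,40,20),("lidknob",(457,285),30,38,20),("liddisc",(457,285),4,10,45),("tall",(450,120),96,104,22),("tallbody",(450,120),60,76,30),("sq",(465,-119),73,80,30),("sqsh",(465,-119),58,66,35),("jarrim",(444,-302),42,50,40)]
def meas(f,objs=OBJ):
    p,d,K,T=load(f);X=cloud(d,K,T)
    for n,c,z0,z1,r in objs:
        m=(np.hypot(X[...,0]-c[0],X[...,1]-c[1])<r)&(X[...,2]>z0)&(X[...,2]<z1)
        if m.sum()<15: continue
        q=X[m];(cx,cy),R=cv2.minEnclosingCircle(q[:,:2].astype(np.float32))
        lo,hi=np.percentile(q,1,axis=0),np.percentile(q,99,axis=0)
        print(f,n,m.sum(),"mid",((lo+hi)/2).round(1),"ext",(hi-lo).round(1),"zmed",np.median(q[:,2]).round(1),"circ",round(cx,1),round(cy,1),round(R,1))
E
python3 - <<'E'
from h import *
meas("w1.npz")
p,d,K,T=load("w1.npz")
# image-based: project predicted outlines
im=cv2.resize(p,None,fx=1,fy=1).copy()
o=im.copy()
def circ(x,y,z,r,col):
    P=np.array([proj((x+r*np.cos(t),y+r*np.sin(t),z),K,T) for t in np.linspace(0,6.28,60)])
    cv2.polylines(big,[((P-[200,80])*4*16).astype(int)],True,col,1,cv2.LINE_AA,4)
big=cv2.resize(im[80:230,200:440],None,fx=3.3,fy=3.3,interpolation=cv2.INTER_CUBIC)
def circ(x,y,z,r,col):
    P=np.array([proj((x+r*np.cos(t),y+r*np.sin(t),z),K,T) for t in np.linspace(0,6.28,60)])
    cv2.polylines(big,[(((P-[200,80]+.5)*3.3-.5)*16).astype(np.int32)],True,col,1,cv2.LINE_AA,4)
circ(457,285.5,6,33,(255,0,0));circ(457,285.5,34,10,(255,255,0));circ(450.5,119.8,100,12,(255,0,0));circ(450.5,119.8,76,20,(255,255,0))
cv2.imwrite("pics/w1o.png",big[:,:,::-1])
E
```

```text
w1.npz lidknob 229 mid [458.9 285.5  33.6] ext [18.1 17.9  5.6] zmed 34.5 circ 459.1 285.6 9.8
w1.npz liddisc 1867 mid [458.7 285.9   6.8] ext [61.5 61.7  3.8] zmed 6.7 circ 459.5 285.7 32.9
w1.npz tall 478 mid [451.4 120.   99.5] ext [22.4 22.   5.7] zmed 100.6 circ 451.3 119.8 11.9
w1.npz tallbody 149 mid [445.8 123.2  68. ] ext [28.3 32.4 15.8] zmed 68.7 circ 449.9 120.7 19.6
w1.npz sq 722 mid [ 467.2 -117.3   75.9] ext [29.8 28.4  4.7] zmed 76.4 circ 467.9 -117.8 16.5
w1.npz sqsh 962 mid [ 467.  -116.8   61.9] ext [47.3 45.5  7.2] zmed 62.0 circ 467.2 -118.0 29.8
```

View pics/w1o.png

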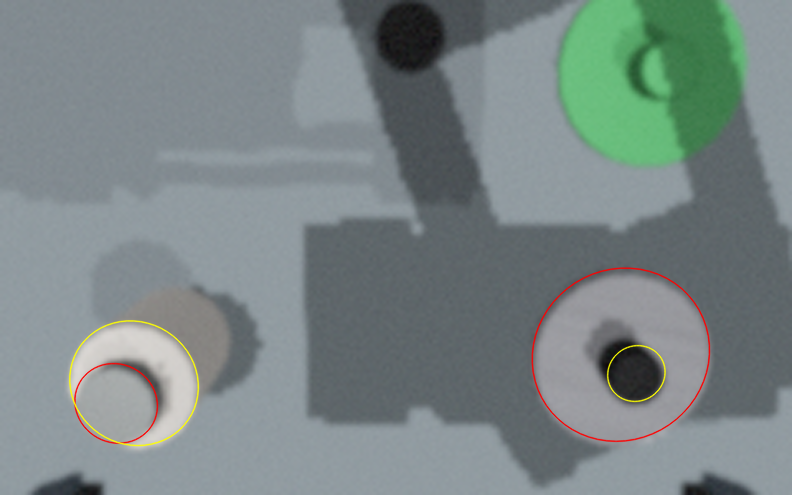

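Call:
{"op": "send_rows", "data": {"commands": [[[0,0,-1,0,0,0],[0,0,-1,0,0,0]]]}}

```text
time_s: 1.82
ee_pos: [439.3, 100.1, 249.8]
ee_rot: [98.7, 90.0, -171.1]
force: [-0.6, 0.1, 0.8]
gripper_width: 91.5
```

Call:
{"op": "send_rows", "data": {"commands": [[[0,0,-1,0,0,0],[0,0,-1,0,0,0]]]}}

```text
time_s: 2.08
ee_pos: [439.7, -0.4, 250.0]
ee_rot: [-58.7, 90.0, 31.3]
force: [0.7, 0.4, 0.1]
gripper_width: 91.0
```

Call:
{"op": "send_rows", "data": {"commands": [[[0,0,-1,0,0,0],[0,0,-1,0,0,0]]]}}

```text
time_s: 2.33
ee_pos: [440.2, -100.5, 250.0]
ee_rot: [-78.7, 90.0, 11.4]
force: [0.7, 0.2, 0.1]
gripper_width: 91.3
```

Call:
{"op": "send_rows", "data": {"commands": [[[0,0,-1,0,0,0],[0,0,-1,0,0,0],[0,0,-1,0,0,0],[0,0,-1,0,0,0]]]}}

```text
time_s: 2.82
ee_pos: [440.5, -198.5, 249.8]
ee_rot: [12.7, 89.9, 102.8]
force: [-0.6, 0.1, -0.0]
gripper_width: 91.3
```

```bash
cat > w.py <<'E'
import sys
from h import *
from workcell import env
n=sys.argv[1];cam=sys.argv[2] if len(sys.argv)>2 else "wrist"
s=env.state();print(s["time_s"],s["ee_pos"].round(2),s["qpos"].round(1),s["gripper_width"],s["force"].round(1))
C=env.get_calibration(cam)
p,d=env.grab_frame(cam);np.savez(n+".npz",p=p,d=d,K=C["mtx"],T=C["camera_from_world"]);cv2.imwrite(f"pics/{n}.png",p[:,:,::-1])
meas(n+".npz")
E
python3 w.py w2
```

```text
2.825 [ 440.46 -198.47  249.77] [-2.570e+01  8.700e+00  9.740e+01  1.000e-01  7.390e+01 -1.158e+02] 91.34465556925454 [-0.6  0.1 -0. ]
w2.npz vial 64 mid [ 650.9 -124.9   35.3] ext [ 7.1 16.1  5.8] zmed 35.9 circ 654.4 -125.1 8.6
w2.npz tall 109 mid [452.4 109.6  98.8] ext [17.3  6.1  5.5] zmed 99.1 circ 452.4 111.0 8.9
w2.npz tallbody 470 mid [450.6 108.9  68. ] ext [37.9 19.9 15.8] zmed 68.2 circ 451.0 117.4 19.8
w2.npz sq 706 mid [ 466.8 -119.4   76.3] ext [29.5 29.5  4.1] zmed 76.7 circ 467.2 -119.3 16.2
w2.npz sqsh 940 mid [ 466.6 -119.4   61.9] ext [47.2 47.9  6.8] zmed 62.3 circ 466.7 -119.6 30.3
w2.npz jarrim 621 mid [ 445.6 -302.1   45.1] ext [55.6 55.7  6. ] zmed 46.2 circ 446.1 -302.5 29.1
```

View pics/w2.png

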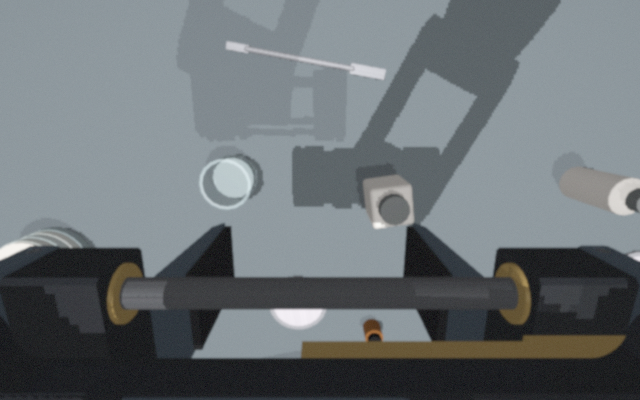

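Call:
{"op": "send_rows", "data": {"commands": [[[0.5,-0.025,-0.5,0,0,0],[1,-0.05,-1,0,0,0],[1,-0.05,-1,0,0,0]]]}}

```text
time_s: 3.25
ee_pos: [444.4, -299.4, 147.3]
ee_rot: [52.3, 89.7, 142.3]
force: [0.5, 0.0, -0.2]
gripper_width: 91.3
```

Call:
{"op": "send_rows", "data": {"commands": [[[0.5,0,-0.02,0,0,0],[0.9,0,-0.02,0,0,0],[0.9,0,-0.02,0,0,0],[0.9,0,-0.02,0,0,0],[0.9,0,-0.02,0,0,0]]]}}

```text
time_s: 3.88
ee_pos: [446.8, -302.5, 62.2]
ee_rot: [-123.2, 89.8, -33.2]
force: [-0.1, -0.4, -0.1]
gripper_width: 91.3
```

```bash
python3 w.py w3
```

```text
3.875 [ 446.77 -302.53   62.17] [ -35.3   23.3  106.5    0.    50.  -125.4] 91.28286752449533 [-0.1 -0.4 -0.1]
w3.npz sqsh 134 mid [ 447.6 -134.4   60.7] ext [4.8 9.8 5.3] zmed 60.5 circ 446.4 -134.4 5.0
w3.npz jarrim 1903 mid [ 443.1 -302.8   45. ] ext [52.  55.6  5.7] zmed 46.3 circ 445.4 -302.8 28.9
```

View pics/w3.png

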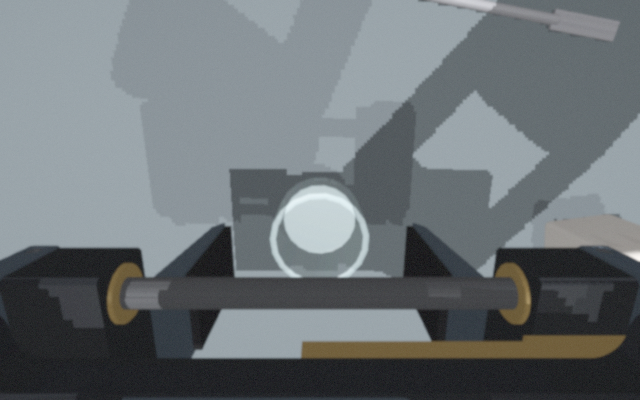

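Call:
{"op": "send_rows", "data": {"commands": [[[0.2,0,0,0,0,0],[0.4,0,0,0,0,0],[0.5,0,0,0,0,0],[0.5,0,0,0,0,0],[0.5,0,0,0,0,0]]]}}

```text
time_s: 4.55
ee_pos: [445.9, -302.5, 10.7]
ee_rot: [-121.8, 89.9, -31.8]
force: [-0.2, -0.1, -0.3]
gripper_width: 91.4
```

Call:
{"op": "send_rows", "data": {"commands": [[[0,0,0,0,0,0],[0,0,0,0,0,0],[0,0,0,0,0,0],[0,0,0,0,0,0],[0,0,0,0,0,0],[0,0,0,0,0,0],[0,0,0,0,0,0],[0,0,0,0,0,0]]], "jaw": 1, "force": 20}}

```text
time_s: 5.55
ee_pos: [445.3, -302.1, 10.0]
ee_rot: [-75.4, 90.0, 14.6]
force: [-0.1, -0.3, 1.7]
gripper_width: 56.4
```

Call:
{"op": "send_rows", "data": {"commands": [[[-0.15,0,0,0,0,0],[-0.5,0,0,0,0,0],[-0.9,0,0,0,0,0],[-1,0,0,0,0,0]]]}}

```text
time_s: 6.05
ee_pos: [446.7, -303.1, 112.9]
ee_rot: [-124.8, 89.7, -34.8]
force: [-0.3, -0.4, -0.6]
gripper_width: 56.4
```

Call:
{"op": "send_rows", "data": {"commands": [[[-0.2,-0.05,0.2,0,0,0],[-0.4,-0.16,0.6,0,0,0],[-0.4,-0.27,1,0,0,0]]]}}

```text
time_s: 6.42
ee_pos: [472.8, -201.4, 150.7]
ee_rot: [-108.3, 89.9, -18.3]
force: [0.1, 0.3, -1.6]
gripper_width: 56.7
```

Call:
{"op": "send_rows", "data": {"commands": [[[0,-0.11,0.4,0,0,0],[0,-0.22,0.8,0,0,0],[0,-0.27,1,0,0,0]]]}}

```text
time_s: 6.8
ee_pos: [498.8, -100.0, 149.0]
ee_rot: [65.0, 89.9, 155.1]
force: [0.1, 0.3, -0.5]
gripper_width: 56.3
```

Call:
{"op": "send_rows", "data": {"commands": [[[0,-0.11,0.4,0,0,0],[0,-0.22,0.8,0,0,0],[0,-0.27,1,0,0,0]]]}}

```text
time_s: 7.18
ee_pos: [525.9, -0.2, 148.9]
ee_rot: [75.9, 89.9, 166.0]
force: [0.3, 0.9, -0.4]
gripper_width: 56.5
```

Call:
{"op": "send_rows", "data": {"commands": [[[0,-0.11,0.4,0,0,0],[0,-0.22,0.8,0,0,0],[0,-0.27,1,0,0,0]]]}}

```text
time_s: 7.55
ee_pos: [552.9, 99.5, 148.9]
ee_rot: [94.6, 89.9, -175.3]
force: [0.3, -0.7, -0.9]
gripper_width: 56.7
```

Call:
{"op": "send_rows", "data": {"commands": [[[0,-0.11,0.4,0,0,0],[0,-0.22,0.8,0,0,0],[0,-0.27,1,0,0,0]]]}}

```text
time_s: 7.92
ee_pos: [580.1, 199.0, 149.2]
ee_rot: [119.3, 89.9, -150.6]
force: [-0.6, -0.6, -1.9]
gripper_width: 56.3
```

```bash
python3 w.py w4
```

```text
7.925 [580.15 199.01 149.16] [ 17.9  24.4  90.   -0.   65.8 -72.2] 56.29036297445748 [-0.6 -0.6 -1.9]
w4.npz lidknob 571 mid [459.6 285.3  33.5] ext [18.4 18.5  5.4] zmed 34.5 circ 459.6 285.6 9.9
w4.npz liddisc 4365 mid [459.6 285.5   6.6] ext [61.7 61.6  3.8] zmed 6.7 circ 459.5 285.8 33.1
w4.npz tall 1296 mid [454.3 119.8  99.3] ext [17.6 22.5  5.9] zmed 100.5 circ 451.4 119.6 12.3
w4.npz tallbody 435 mid [455.2 126.   68. ] ext [32.8 26.7 15.9] zmed 69.1 circ 452.0 119.9 19.9
```

View pics/w4.png

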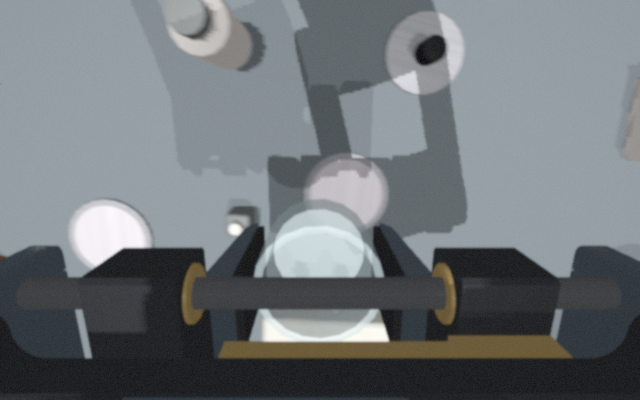

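```bash
cat >> h.py <<'E'
def overlay(f,out,box,circs,fx):
    p,d,K,T=load(f);u0,v0,u1,v1=box
    big=np.ascontiguousarray(cv2.resize(p[v0:v1,u0:u1],None,fx=fx,fy=fx,interpolation=cv2.INTER_CUBIC))
    for x,y,z,r,col in circs:
        P=np.array([proj((x+r*np.cos(t),y+r*np.sin(t),z),K,T) for t in np.linspace(0,6.28,60)])
        cv2.polylines(big,[(((P-[u0,v0]+.5)*fx-.5)*16).astype(np.int32)],True,col,1,cv2.LINE_AA,4)
    cv2.imwrite(out,big[:,:,::-1])
E
python3 - <<'E'
from h import *
p,d,K,T=load("w4.npz")
print([plate(p,K,T,(624.8,-6),thr=t) for t in(150,165,180,190)])
r=(255,0,0)
overlay("w4.npz","pics/w4o.png",(60,130,400,290),[(581.5,222.7,4,40,r),(624.8,-5.8,4,40,r)],2.3)
E
```

```text
[(array([622.7,  -9.3]), 37.3), (array([622.1,  -8.2]), 35.8), (array([622. ,  -7.9]), 35.0), (array([622. ,  -7.7]), 34.3)]
```

View pics/w4o.png

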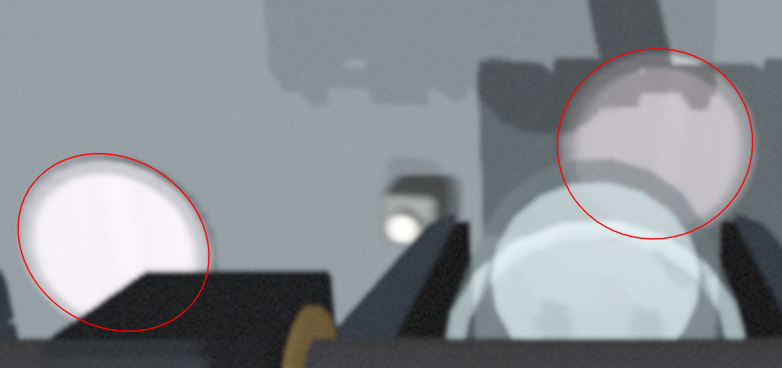

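Call:
{"op": "send_rows", "data": {"commands": [[[0,-0.018,0.15,0,0,0],[0.3,-0.018,0.248,0,0,0],[0.6,-0.018,0.248,0,0,0],[0.9,-0.018,0.248,0,0,0],[1,-0.018,0.248,0,0,0]]]}}

```text
time_s: 8.6
ee_pos: [580.6, 221.5, 48.2]
ee_rot: [112.7, 89.8, -157.4]
force: [-0.2, 0.9, -1.7]
gripper_width: 56.4
```

Call:
{"op": "send_rows", "data": {"commands": [[[0.15,0,0,0,0,0],[0.25,0,0,0,0,0],[0.31,0,0,0,0,0],[0.34,0,0,0,0,0],[0.355,0,0,0,0,0],[0.355,0,0,0,0,0],[0.355,0,0,0,0,0]]]}}

```text
time_s: 9.48
ee_pos: [582.2, 222.8, 14.7]
ee_rot: [-62.6, 90.0, 27.4]
force: [-0.3, -0.5, -1.2]
gripper_width: 56.4
```

```bash
python3 w.py t5 top
```

```text
9.475 [582.25 222.83  14.74] [ 19.9  32.7  97.3   0.   49.9 -70.1] 56.40464016811313 [-0.3 -0.5 -1.2]
t5.npz vial 47 mid [ 654.4 -124.3   35. ] ext [16.6 14.7  4.5] zmed 34.9 circ 654.2 -124.5 8.6
t5.npz tall 106 mid [449.8 119.9  99.7] ext [22.4 22.8  6.1] zmed 99.6 circ 449.5 119.7 11.8
t5.npz tallbody 34 mid [450.  119.6  68.9] ext [37.7 39.1 13.5] zmed 73.8 circ 449.5 119.8 20.0
t5.npz sq 171 mid [ 464.5 -118.5   75.9] ext [29.3 27.8  5.3] zmed 75.4 circ 464.7 -118.3 15.7
t5.npz sqsh 266 mid [ 465.3 -118.6   61.6] ext [46.9 47.   6.7] zmed 61.0 circ 464.7 -118.9 30.2
```

```bash
python3 w.py s5 scene
python3 - <<'E'
from h import *
r=(255,0,0);y=(255,255,0)
overlay("s5.npz","pics/s5o.png",(340,120,500,260),[(581.5,222.7,4,40,r),(581.5,222.7,50,29,y)],5)
E
```

```text
9.525 [582.22 222.8   14.72] [ 19.9  32.7  97.3   0.   49.9 -70.1] 56.25314292186241 [-0.3  1.1 -1.5]
s5.npz vial 54 mid [ 657.1 -124.2   36.4] ext [16.7 15.9  6.7] zmed 37.5 circ 656.4 -124.8 9.2
s5.npz tall 65 mid [451.8 119.1 100. ] ext [26.9 21.3  7.9] zmed 101.4 circ 451.1 118.1 15.1
s5.npz tallbody 86 mid [460.1 116.3  68.1] ext [25.6 33.1 15.3] zmed 68.4 circ 457.0 117.0 18.3
s5.npz sq 120 mid [ 466.8 -118.4   76.6] ext [33.6 29.3  6.7] zmed 77.7 circ 466.2 -116.7 18.7
s5.npz sqsh 154 mid [ 469.5 -118.9   62. ] ext [43.4 48.2  7.4] zmed 63.4 circ 466.8 -118.0 29.9
```

View pics/s5o.png

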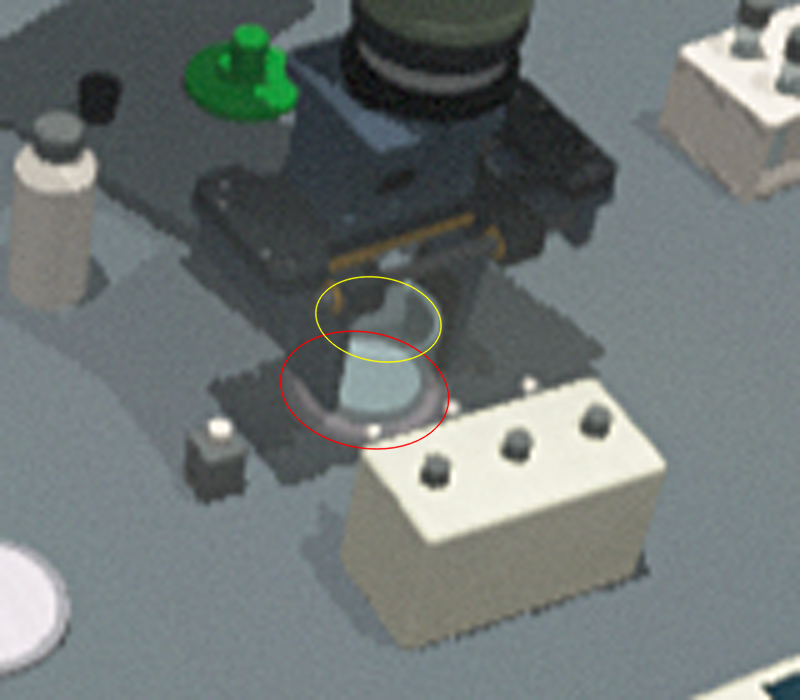

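Call:
{"op": "send_rows", "data": {"commands": [[[0.005,0,0,0,0,0],[0.005,0,0,0,0,0],[0.005,0,0,0,0,0],[0.005,0,0,0,0,0],[0.005,0,0,0,0,0],[0.005,0,0,0,0,0]]], "jaw": -1}}

```text
time_s: 10.32
ee_pos: [582.1, 222.7, 14.0]
ee_rot: [-39.7, 90.0, 50.3]
force: [0.3, 0.5, 0.7]
gripper_width: 91.2
```

Call:
{"op": "send_rows", "data": {"commands": [[[-0.1,0,0,0,0,0],[-0.3,0,0,0,0,0],[-0.6,0,0,0,0,0],[-1,0,0,0,0,0]]]}}

```text
time_s: 10.82
ee_pos: [581.5, 222.6, 114.8]
ee_rot: [106.2, 89.9, -163.8]
force: [0.6, -0.8, 0.2]
gripper_width: 91.1
```

Call:
{"op": "send_rows", "data": {"commands": [[[0,0.62,0.32,0,0,0],[0,0.62,0.32,0,0,0],[0,0.62,0.32,0,0,0],[0,0.62,0.32,0,0,0]]]}}

```text
time_s: 11.32
ee_pos: [521.1, 254.4, 114.0]
ee_rot: [-85.1, 89.9, 4.9]
force: [0.8, 0.7, 0.4]
gripper_width: 91.1
```

```bash
cat >> h.py <<'E'
OBJ.append(("jarplaced",(581.5,222.7),46,54,40))
E
python3 w.py w6; python3 w.py t6 top;  python3 - <<'E'
from h import *
r=(255,0,0);y=(255,255,0)
overlay("t6.npz","pics/t6o.png",(180,160,300,280),[(581.4,222.7,4,40,r),(581.4,222.7,50,29,y)],5)
p,d,K,T=load("w6.npz")
E
```

```text
11.325 [521.12 254.45 114.04] [ 24.9  23.3  97.4  -0.   59.3 -65.1] 91.08326775483718 [0.8 0.7 0.4]
w6.npz lidknob 610 mid [459.1 285.7  34. ] ext [18.6 18.4  4.2] zmed 34.5 circ 459.3 285.7 10.0
w6.npz liddisc 4838 mid [459.2 285.8   6.7] ext [61.4 61.4  3.3] zmed 6.7 circ 459.5 285.9 32.9
w6.npz tall 1853 mid [451.5 120.   99.1] ext [22.  22.6  5.6] zmed 100.5 circ 451.8 119.6 12.3
w6.npz tallbody 869 mid [451.6 130.2  68. ] ext [38.2 19.  15.8] zmed 68.8 circ 451.6 120.1 20.0
w6.npz jarplaced 938 mid [582.1 222.5  49. ] ext [56.4 46.8  5.7] zmed 50.2 circ 582.4 222.7 29.2
11.375 [521.1  254.36 113.87] [ 24.9  23.3  97.4  -0.   59.3 -65.1] 91.07044251861603 [-0.3 -0.1  0.4]
t6.npz vial 47 mid [ 654.3 -123.8   35.7] ext [15.5 15.6  6.9] zmed 35.1 circ 654.4 -123.8 8.7
t6.npz lidknob 60 mid [457.5 286.   33.5] ext [15.7 18.5  6.7] zmed 33.3 circ 457.1 285.9 9.9
t6.npz liddisc 475 mid [456.8 285.6   6.8] ext [61.7 61.9  5.3] zmed 6.0 circ 457.5 285.6 33.0
t6.npz tall 107 mid [449.9 120.1  99.5] ext [22.4 22.5  5.9] zmed 99.3 circ 449.5 119.7 11.8
t6.npz tallbody 37 mid [450.  119.3  68.5] ext [37.8 38.9 14.8] zmed 74.8 circ 449.8 119.6 20.0
t6.npz sq 174 mid [ 464.4 -119.1   75.9] ext [29.3 29.2  5.4] zmed 75.5 circ 464.9 -118.5 15.7
t6.npz sqsh 257 mid [ 465.4 -118.4   61.4] ext [46.9 47.1  6.5] zmed 60.9 circ 465.7 -118.4 29.6
t6.npz jarplaced 80 mid [583.1 219.6  49.3] ext [48.6 50.1  6.3] zmed 49.3 circ 580.5 222.6 29.1
```

View pics/t6o.png

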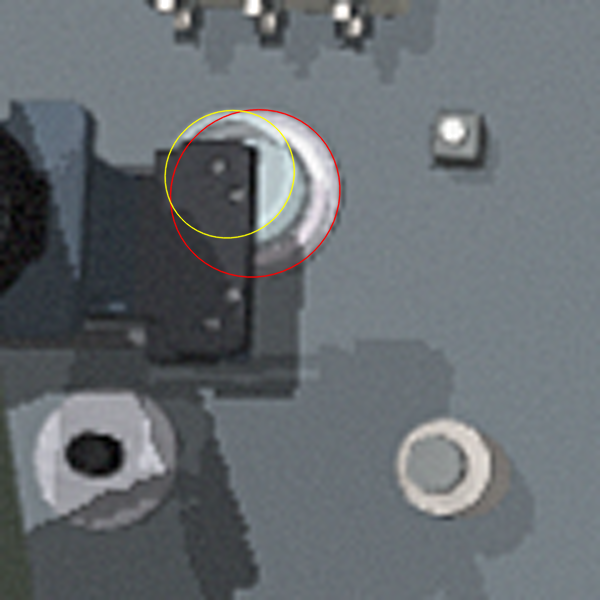

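View pics/w6.png

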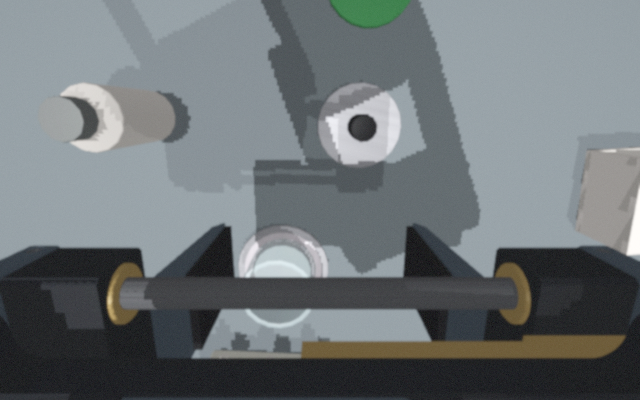

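Call:
{"op": "send_rows", "data": {"commands": [[[0,0.4,0.2,0,0,0],[0.2,0.606,0.311,0,0,0],[0.6,0.606,0.311,0,0,0],[0.85,0.606,0.311,0,0,0],[1,0.606,0.311,0,0,0],[1,0.606,0.311,0,0,0]]]}}

```text
time_s: 12.18
ee_pos: [459.4, 285.4, 13.1]
ee_rot: [119.7, 89.9, -150.3]
force: [-0.0, -0.2, 0.2]
gripper_width: 91.0
```

Call:
{"op": "send_rows", "data": {"commands": [[[0.02,0,0,0,0,0],[0.02,0,0,0,0,0],[0.02,0,0,0,0,0],[0.02,0,0,0,0,0],[0.02,0,0,0,0,0],[0.02,0,0,0,0,0],[0.02,0,0,0,0,0],[0.02,0,0,0,0,0],[0.02,0,0,0,0,0],[0.02,0,0,0,0,0]]], "jaw": 1, "force": 20}}

```text
time_s: 13.42
ee_pos: [459.5, 285.9, 12.0]
ee_rot: [-16.8, 90.0, 73.2]
force: [0.3, -0.4, 0.1]
gripper_width: 19.3
```

Call:
{"op": "send_rows", "data": {"commands": [[[-0.1,0,0,0,0,0],[-0.4,0,0,0,0,0],[-0.75,0,0,0,0,0],[-1,0,0,0,0,0],[-1,0,0,0,0,0]]]}}

```text
time_s: 14.05
ee_pos: [460.7, 286.6, 114.3]
ee_rot: [-58.9, 89.7, 31.1]
force: [-0.0, -0.0, -0.6]
gripper_width: 19.4
```

Call:
{"op": "send_rows", "data": {"commands": [[[0,-0.2,-0.2,0,0,0],[0,-0.5,-0.5,0,0,0],[0,-0.8,-0.631,0,0,0],[0,-0.929,-0.631,0,0,0],[0,-0.929,-0.631,0,0,0]]]}}

```text
time_s: 14.68
ee_pos: [552.1, 222.8, 110.8]
ee_rot: [95.6, 89.9, -174.4]
force: [0.1, 0.3, -0.8]
gripper_width: 19.4
```

```bash
python3 w.py w7|head -1; python3 w.py s7 scene|head -1
python3 - <<'E'
from h import *
overlay("s7.npz","pics/s7o.png",(340,100,500,240),[],5)
E
```

```text
14.675 [552.1  222.85 110.83] [ 20.9  24.8  95.4   0.   60.  -69.1] 19.379745316647558 [ 0.1  0.3 -0.8]
14.725 [551.29 222.97 110.96] [ 20.9  24.7  95.4   0.   60.  -69.1] 19.607856269967712 [-0.2 -0.2 -0.4]
```

View pics/s7o.png

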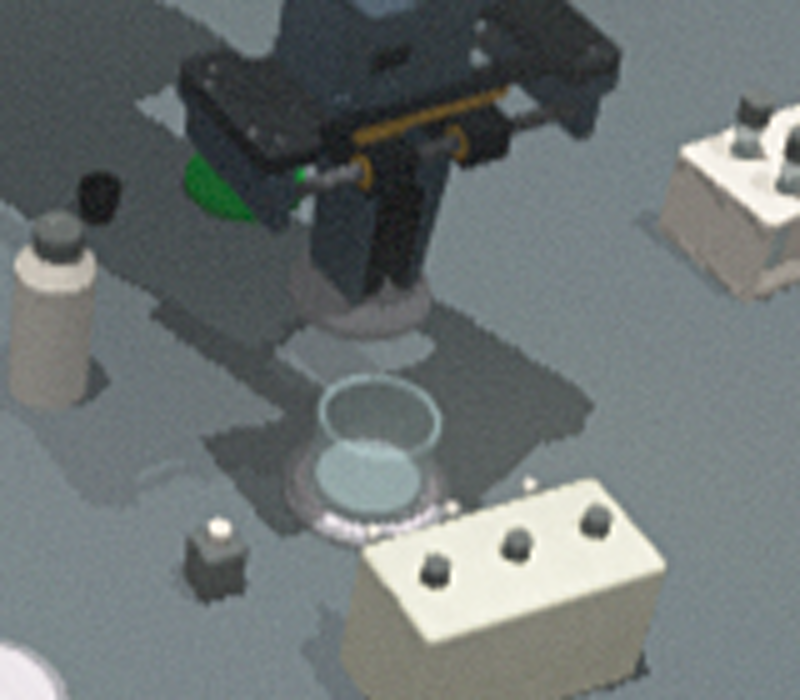

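View pics/w7.png

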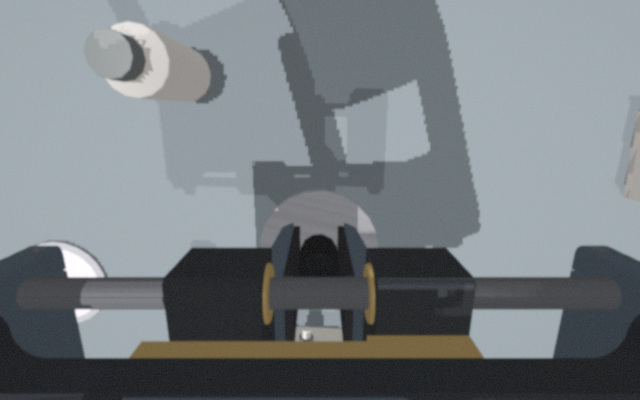

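Call:
{"op": "send_rows", "data": {"commands": [[[0,-0.15,0,0,0,0],[0.05,-0.3,0,0,0,0],[0.2,-0.3,0,0,0,0],[0.35,-0.3,0,0,0,0],[0.43,-0.3,0,0,0,0],[0.47,-0.3,0,0,0,0],[0.495,-0.3,0,0,0,0],[0.495,-0.3,0,0,0,0],[0.495,-0.3,0,0,0,0]]]}}

```text
time_s: 15.9
ee_pos: [582.6, 222.8, 62.9]
ee_rot: [-65.0, 89.9, 25.0]
force: [1.0, -0.0, -1.6]
gripper_width: 19.7
```

```bash
python3 w.py s8 scene|head -1
python3 - <<'E'
from h import *
overlay("s8.npz","pics/s8o.png",(340,100,500,240),[],5)
E
```

```text
15.9 [582.58 222.83  62.91] [ 19.9  29.7  94.6   0.   55.6 -70.1] 19.683727185153636 [ 1.  -0.  -1.6]
```

View pics/s8o.png

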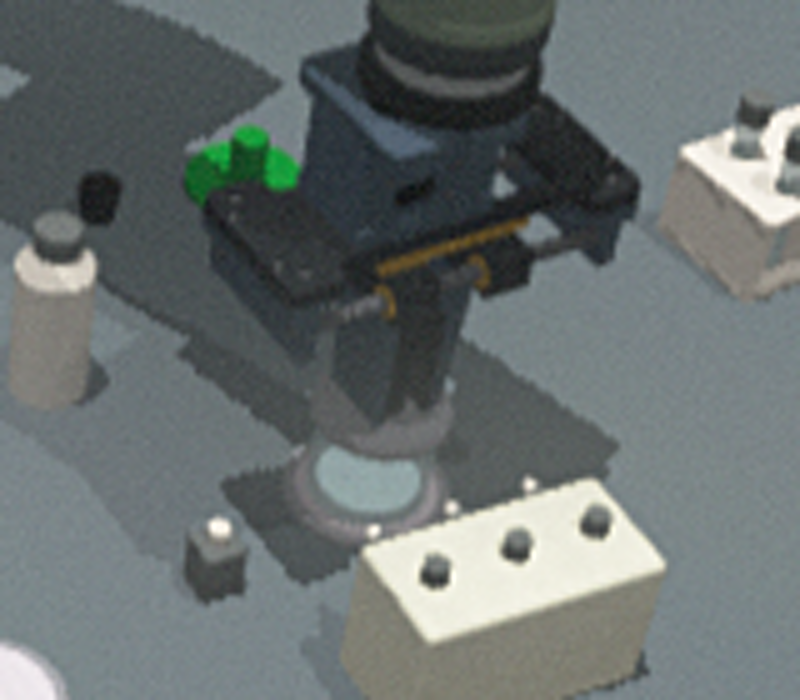

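Call:
{"op": "send_rows", "data": {"commands": [[[0.005,0,0,0,0,0],[0.006,0,0,0,0,0],[0.006,0,0,0,0,0]]]}}

```text
time_s: 16.32
ee_pos: [582.4, 222.7, 62.0]
ee_rot: [-50.2, 90.0, 39.8]
force: [-1.2, 0.6, 0.1]
gripper_width: 19.2
```

Call:
{"op": "send_rows", "data": {"commands": [[[0,0,0,0,0,0],[0,0,0,0,0,0],[0,0,0,0,0,0],[0,0,0,0,0,0],[0,0,0,0,0,0],[-0.2,0,0,0,0,0],[-0.6,0,0,0,0,0],[-1,0,0,0,0,0]]], "jaw": -1}}

```text
time_s: 17.32
ee_pos: [582.1, 222.6, 162.7]
ee_rot: [102.0, 90.0, -168.0]
force: [0.3, 0.6, 1.2]
gripper_width: 91.0
```

Call:
{"op": "send_rows", "data": {"commands": [[[0,0.29,-0.9,0,0,0],[0,0.29,-0.9,0,0,0],[0,0.29,-0.9,0,0,0],[0,0.29,-0.9,0,0,0]]]}}

```text
time_s: 17.82
ee_pos: [553.8, 133.2, 162.0]
ee_rot: [-44.3, 89.9, 45.7]
force: [0.3, -0.2, -0.1]
gripper_width: 91.4
```

```bash
cat >> h.py <<'E'
OBJ+=[("lidplaced",(582,222.7),53,59,45),("knobplaced",(582,222.7),80,88,25)]
E
python3 w.py t9 top; python3 w.py s9 scene;python3 - <<'E'
from h import *
r=(255,0,0);y=(255,255,0)
overlay("t9.npz","pics/t9o.png",(180,130,420,290),[(581.4,222.7,4,40,r),(581.4,222.7,56,33,y)],3.3)
overlay("s9.npz","pics/s9o.png",(340,100,500,240),[],5)
E
```

```text
17.825 [553.77 133.24 162.02] [ 12.4  19.9  95.    0.   65.  -77.7] 91.35034852159372 [ 0.3 -0.2 -0.1]
t9.npz vial 47 mid [ 654.1 -123.8   35.3] ext [16.6 15.8  6.2] zmed 35.2 circ 654.2 -124.2 8.7
t9.npz tallbody 24 mid [449.1 105.8  68.3] ext [34.5 11.3 15.3] zmed 70.5 circ 449.0 111.0 17.6
t9.npz sq 171 mid [ 464.4 -119.    75.8] ext [29.4 29.   5.5] zmed 75.6 circ 464.7 -118.3 15.8
t9.npz sqsh 259 mid [ 465.4 -118.5   61.3] ext [46.9 46.9  6.3] zmed 60.8 circ 465.4 -118.3 30.0
17.875 [553.81 133.53 161.89] [ 12.4  20.   95.    0.   65.  -77.7] 91.46504457468802 [-0.3  0.5  0.6]
s9.npz vial 59 mid [ 655.7 -124.    36. ] ext [18.5 17.6  7.6] zmed 37.0 circ 655.1 -124.1 10.4
s9.npz liddisc 126 mid [455.4 286.    5.8] ext [81.1 82.1  3.5] zmed 4.8 circ 457.3 285.3 44.4
s9.npz tall 56 mid [450.9 118.3 100.2] ext [25.5 20.4  7.4] zmed 101.0 circ 451.0 120.9 13.3
s9.npz tallbody 77 mid [459.6 116.6  67.8] ext [23.2 31.9 15.5] zmed 67.4 circ 457.3 116.8 18.1
s9.npz sq 120 mid [ 466.9 -118.6   76.7] ext [31.5 29.1  6.3] zmed 77.8 circ 466.4 -117.5 17.5
s9.npz sqsh 154 mid [ 469.4 -118.6   62. ] ext [42.9 47.9  7.5] zmed 63.1 circ 467.3 -118.4 30.0
s9.npz jarplaced 39 mid [594.1 213.6  49.8] ext [38.5 42.6  7.6] zmed 48.4 circ 589.5 214.3 28.4
s9.npz lidplaced 246 mid [582.4 223.1  56.1] ext [63.8 63.6  5.7] zmed 57.6 circ 582.0 223.4 34.8
s9.npz knobplaced 49 mid [581.9 220.9  84.3] ext [19.1 18.4  7. ] zmed 85.2 circ 580.5 221.5 11.5
```

View pics/t9o.png

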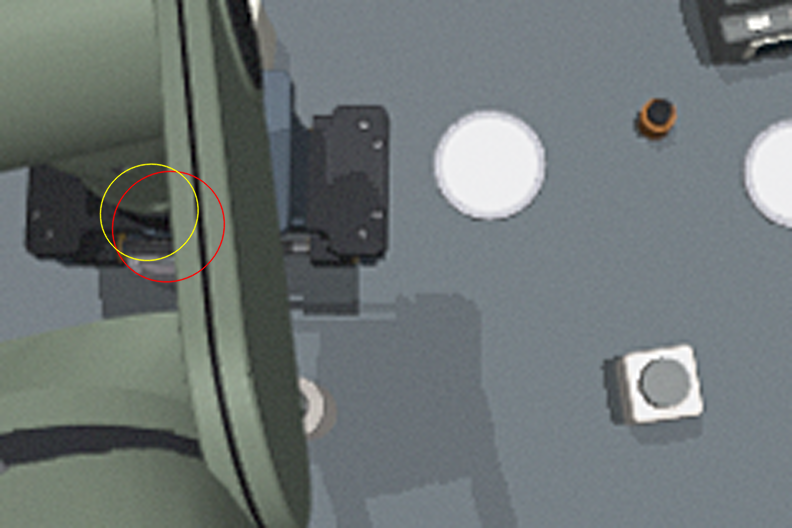

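View pics/s9o.png

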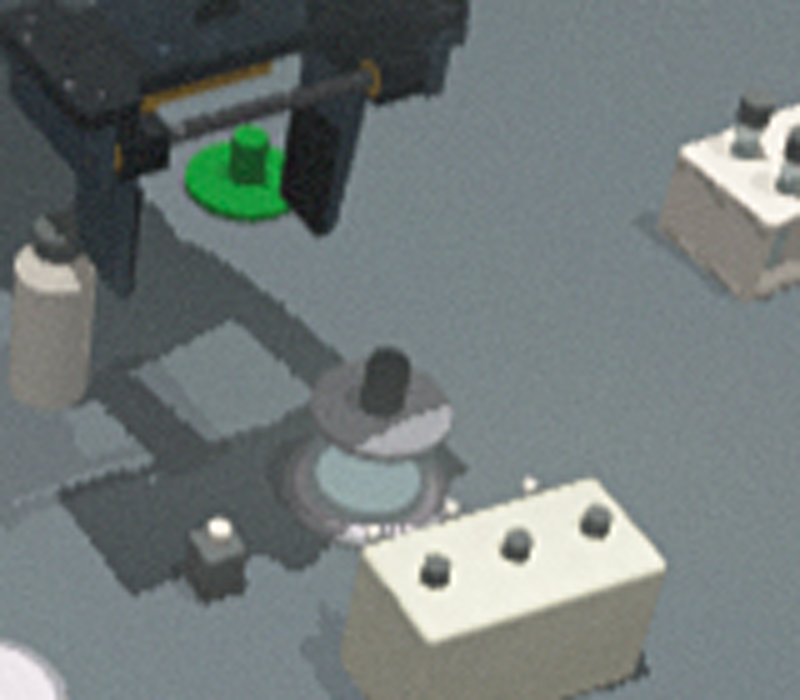

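Run:
```python
from h import *
for f in("top0.npz","t9.npz","w2.npz","w1.npz","scene0.npz"):
    p,d,K,T=load(f);X=cloud(d,K,T)
    m=(np.hypot(X[...,0]-465.5,X[...,1]+119)<36)&(abs(X[...,2]-62)<4)
    print(f,cv2.minAreaRect(X[m][:,:2].astype(np.float32)))
    for R0 in (d,):
        pass
# edges in display unit yaw
p,d,K,T=load("t9.npz");X=cloud(d,K,T)
for n,c,z in(("disp",(745,-215),84),("noz",(700,215),85)):
    m=(np.hypot(X[...,0]-c[0],X[...,1]-c[1])<75)&(abs(X[...,2]-z)<4);print(n,cv2.minAreaRect(X[m][:,:2].astype(np.float32)) if m.sum()>5 else None)
print(cmd((0,0,0,90),(0,0,0,98)))
```

```text
top0.npz ((465.1112976074219, -118.66616821289062), (45.564762115478516, 45.17363357543945), 7.399413585662842)
t9.npz ((465.19140625, -118.33526611328125), (45.46370315551758, 45.266639709472656), 7.922201633453369)
w2.npz ((466.98944091796875, -119.16976165771484), (46.37565994262695, 46.06441879272461), 8.488799095153809)
w1.npz ((467.3424072265625, -117.86993408203125), (45.99272537231445, 46.45243453979492), 8.368390083312988)
scene0.npz ((468.6958923339844, -118.60623931884766), (47.24528884887695, 45.51157760620117), 6.893813133239746)
disp ((744.2252807617188, -212.32212829589844), (41.028377532958984, 108.00601196289062), 11.968658447265625)
noz None
[0.0, 0.0, 0.0, -0.02222, 0.0, 0.0]
```

Call:
{"op": "send_rows", "data": {"commands": [[[0,0.215,-0.5,0,0,0],[0,0.43,-1,0,0,0]]]}}

```text
time_s: 18.18
ee_pos: [510.4, 32.9, 161.4]
ee_rot: [-172.3, 90.0, -82.1]
force: [0.3, -0.9, 0.1]
gripper_width: 91.1
```

Call:
{"op": "send_rows", "data": {"commands": [[[0,0.22,-0.5,0,0,0],[0,0.437,-1,0,0,0]]]}}

```text
time_s: 18.42
ee_pos: [466.6, -68.0, 161.8]
ee_rot: [-90.9, 90.0, -0.8]
force: [0.2, -0.3, -0.3]
gripper_width: 91.1
```

Call:
{"op": "send_rows", "data": {"commands": [[[0,0,-0.517,-0.02278,0,0],[0.3,0,-0.517,-0.02278,0,0],[0.6,0,-0.517,-0.02278,0,0],[0.6,0,-0.517,-0.02278,0,0],[0.6,0,-0.517,-0.02278,0,0]]]}}

```text
time_s: 19.05
ee_pos: [467.8, -118.7, 102.6]
ee_rot: [-109.0, 89.9, -10.8]
force: [0.7, -0.3, -0.1]
gripper_width: 91.2
```

```bash
python3 w.py w10
```

```text
19.05 [ 467.79 -118.73  102.61] [ -15.6   16.1  110.9    0.    53.  -113.9] 91.22929372843278 [ 0.7 -0.3 -0.1]
w10.npz sq 2020 mid [ 466.7 -119.2   76. ] ext [29.9 29.2  4.1] zmed 76.6 circ 467.0 -119.2 16.0
w10.npz sqsh 2452 mid [ 466.4 -119.2   61.6] ext [47.4 47.5  6. ] zmed 62.3 circ 466.6 -119.2 30.3
```

View pics/w10.png

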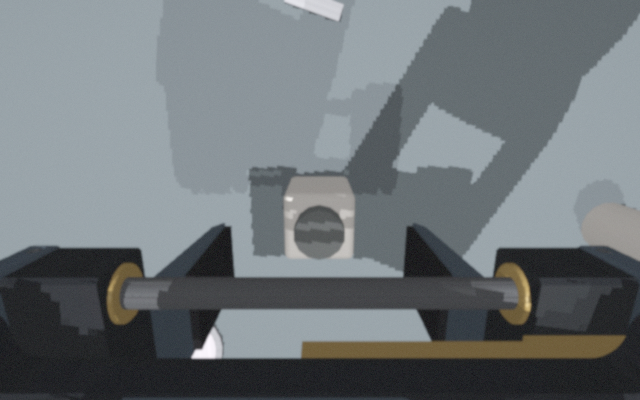

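Call:
{"op": "send_rows", "data": {"commands": [[[0.3,0,0,0,0,0],[0.6,0,0,0,0,0],[0.8,0,0,0,0,0],[0.87,0,0,0,0,0],[0.87,0,0,0,0,0]]]}}

```text
time_s: 19.73
ee_pos: [467.4, -119.0, 15.5]
ee_rot: [-110.1, 89.9, -11.9]
force: [0.2, 0.4, 1.1]
gripper_width: 91.3
```

Call:
{"op": "send_rows", "data": {"commands": [[[0,0,0,0,0,0],[0,0,0,0,0,0],[0,0,0,0,0,0],[0,0,0,0,0,0],[0,0,0,0,0,0],[0,0,0,0,0,0],[0,0,0,0,0,0],[0,0,0,0,0,0]]], "jaw": 1, "force": 20}}

```text
time_s: 20.72
ee_pos: [466.6, -119.0, 14.9]
ee_rot: [-9.2, 90.0, 89.0]
force: [-0.0, 0.2, 2.0]
gripper_width: 45.6
```

Call:
{"op": "send_rows", "data": {"commands": [[[-0.15,0,0,0,0,0],[-0.5,0,0,0,0,0],[-0.85,0,0,0,0,0],[-1,0,0,0,0,0],[-1,0,0,0,0,0]]]}}

```text
time_s: 21.35
ee_pos: [467.2, -119.2, 115.5]
ee_rot: [-112.9, 89.9, -14.7]
force: [-0.1, -0.4, -2.1]
gripper_width: 46.3
```

```bash
python3 w.py w11|head -1
python3 - <<'E'
from h import *
# world displacement -> tool frame at 98.2
R=Rdown(98.2)
# plate target robot frame = top-frame 617.4,-225.5 (+~1 in x)
t=np.array([618.2,-225.4,0])-np.array([466.8,-119.1,0]);print(t,R.T@t)
E
```

```text
21.35 [ 467.16 -119.16  115.53] [ -15.7   15.1  110.     0.    54.8 -113.9] 46.26249375236042 [-0.1 -0.4 -2.1]
[ 151.4 -106.3    0. ] [   0.         -134.69066571 -126.80723391]
```

View pics/w11.png

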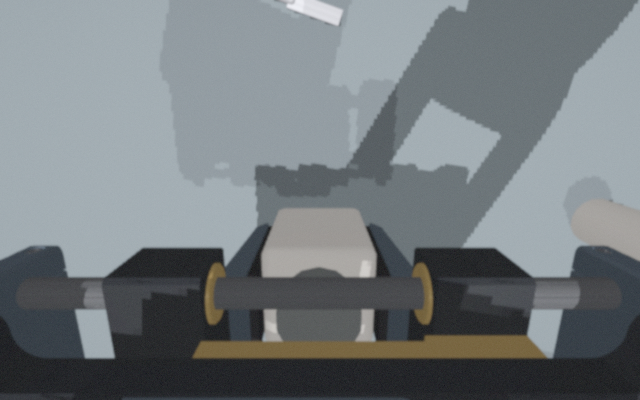

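Call:
{"op": "send_rows", "data": {"commands": [[[0,-0.2,-0.18,0,0,0],[0,-0.45,-0.42,0,0,0],[0,-0.673,-0.634,0,0,0]]]}}

```text
time_s: 21.78
ee_pos: [542.3, -172.4, 113.1]
ee_rot: [60.8, 89.8, 159.0]
force: [0.7, 1.9, -1.1]
gripper_width: 45.5
```

Call:
{"op": "send_rows", "data": {"commands": [[[0,-0.25,-0.25,0,0,0],[0,-0.5,-0.5,0,0,0],[0,-0.671,-0.634,0,0,0],[0,-0.671,-0.634,0,0,0]]]}}

```text
time_s: 22.28
ee_pos: [617.8, -225.7, 112.4]
ee_rot: [58.8, 89.8, 157.0]
force: [-0.9, 1.4, -1.5]
gripper_width: 46.3
```

Call:
{"op": "send_rows", "data": {"commands": [[[0.2,0,0,0,0,0],[0.5,0,0,0,0,0],[0.75,0,0,0,0,0],[0.85,0,0,0,0,0],[0.91,0,0,0,0,0],[0.94,0,0,0,0,0],[0.955,0,0,0,0,0],[0.955,0,0,0,0,0],[0.955,0,0,0,0,0]]]}}

```text
time_s: 23.4
ee_pos: [618.0, -225.4, 19.7]
ee_rot: [-112.5, 90.0, -14.3]
force: [0.1, 0.2, -1.0]
gripper_width: 46.1
```

```bash
python3 w.py s12 scene|head -1;  python3 w.py t12 top|head -1;python3 - <<'E'
from h import *
r=(255,0,0);y=(255,255,0)
overlay("s12.npz","pics/s12o.png",(180,190,340,330),[(617.6,-225.5,4,40,r)],5)
overlay("t12.npz","pics/t12o.png",(360,130,480,240),[(617.6,-225.5,4,40,r)],5)
E
```

```text
23.4 [ 617.99 -225.42   19.73] [ -21.    34.9   91.9    0.    53.1 -119.2] 46.14089165497383 [ 0.1  0.2 -1. ]
23.45 [ 617.95 -225.41   19.68] [ -21.    34.9   91.9    0.    53.1 -119.2] 45.97983242835424 [-0.1 -1.2 -2.5]
```

View pics/s12o.png

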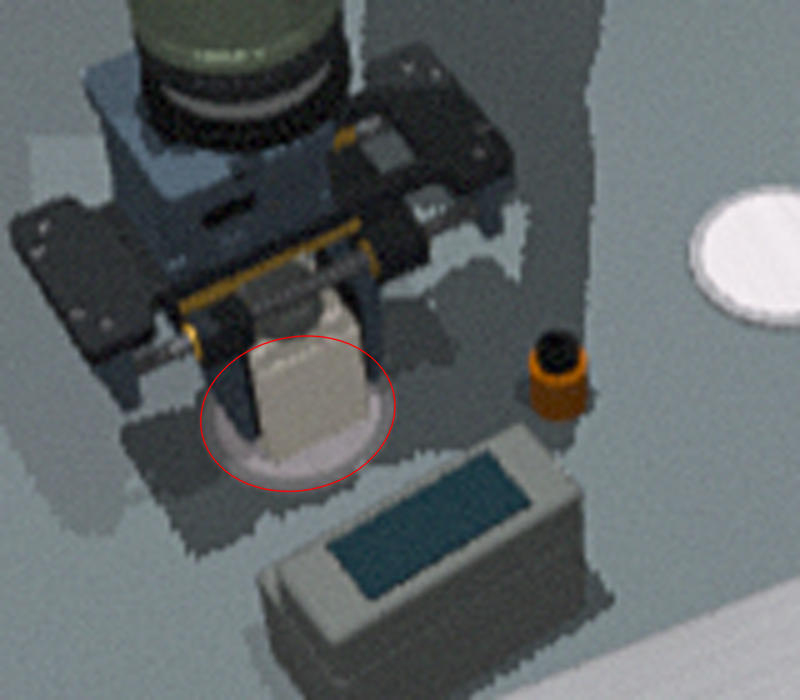

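View pics/t12o.png

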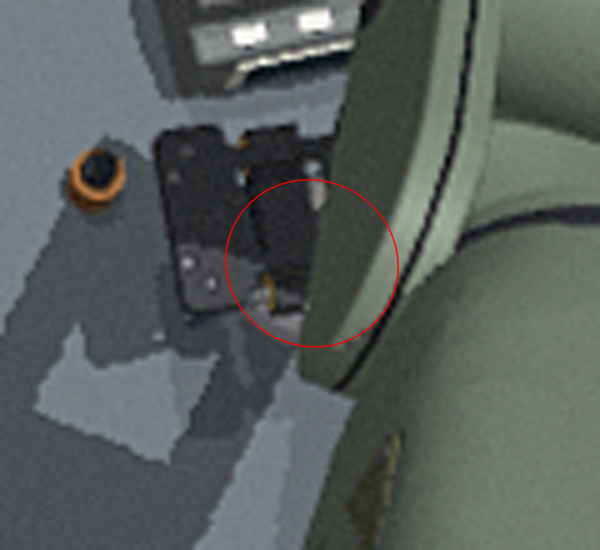

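Call:
{"op": "send_rows", "data": {"commands": [[[0.006,0,0,0,0,0],[0.006,0,0,0,0,0]]]}}

```text
time_s: 23.75
ee_pos: [618.0, -225.4, 18.9]
ee_rot: [-112.4, 90.0, -14.2]
force: [-0.6, -0.0, -0.3]
gripper_width: 45.6
```

Call:
{"op": "send_rows", "data": {"commands": [[[0,0,0,0,0,0],[0,0,0,0,0,0],[0,0,0,0,0,0],[0,0,0,0,0,0],[0,0,0,0,0,0],[-0.2,0,0,0,0,0],[-0.6,0,0,0,0,0],[-1,0,0,0,0,0]]], "jaw": -1}}

```text
time_s: 24.75
ee_pos: [617.5, -225.2, 119.5]
ee_rot: [54.1, 90.0, 152.3]
force: [1.1, -0.2, -0.3]
gripper_width: 91.0
```

Call:
{"op": "send_rows", "data": {"commands": [[[-0.25,0,0,0.02278,0,0],[-0.5,0,0,0.02278,0,0]]]}}

```text
time_s: 25.0
ee_pos: [617.7, -225.3, 169.9]
ee_rot: [-98.3, 90.0, -8.3]
force: [0.0, -0.6, 0.0]
gripper_width: 91.4
```

Call:
{"op": "send_rows", "data": {"commands": [[[0,0.25,0.5,0,0,0],[0,0.5,1,0,0,0]]]}}

```text
time_s: 25.25
ee_pos: [567.3, -124.5, 168.9]
ee_rot: [-75.1, 89.9, 14.8]
force: [-0.4, 0.7, 0.3]
gripper_width: 90.9
```

Call:
{"op": "send_rows", "data": {"commands": [[[0,0.25,0.5,0,0,0],[0,0.5,1,0,0,0]]]}}

```text
time_s: 25.5
ee_pos: [516.8, -23.9, 168.9]
ee_rot: [-62.4, 90.0, 27.5]
force: [0.7, 0.1, 0.8]
gripper_width: 90.9
```

Call:
{"op": "send_rows", "data": {"commands": [[[0,0.33,0.5,0,0,0],[0,0.66,1,0,0,0],[0,0.66,1,0,0,0],[0,0.66,1,0,0,0]]]}}

```text
time_s: 26.0
ee_pos: [452.3, 74.6, 169.1]
ee_rot: [-99.5, 89.9, -9.5]
force: [-0.2, -0.0, -0.4]
gripper_width: 91.6
```

```bash
cat >> h.py <<'E'
OBJ+=[("sqp",(618,-225.5),76,84,30),("sqshp",(618,-225.5),62,70,36),("tallp",(625,-6),100,108,25)]
E
python3 w.py w13;  python3 w.py t13 top;python3 w.py s13 scene;python3 - <<'E'
from h import *
for f in("t13.npz","s13.npz"):
    p,d,K,T=load(f);X=cloud(d,K,T)
    m=(np.hypot(X[...,0]-618,X[...,1]+225.5)<36)&(abs(X[...,2]-66)<4)
    print(f,cv2.minAreaRect(X[m][:,:2].astype(np.float32)))
E
```

```text
26.0 [452.28  74.6  169.09] [  7.9   9.9 108.2  -0.   61.8 -82.1] 91.57326723137632 [-0.2 -0.  -0.4]
w13.npz tall 825 mid [451.1 119.1  99.4] ext [22.1 22.2  5.8] zmed 100.6 circ 451.3 119.5 12.0
w13.npz tallbody 213 mid [445.8 116.3  68. ] ext [28.4 33.6 15.8] zmed 68.5 circ 451.3 119.2 20.0
26.05 [452.57  74.12 168.97] [  7.9   9.9 108.2  -0.   61.8 -82.1] 91.56776659463634 [ 0.9 -0.4 -0.1]
t13.npz vial 46 mid [ 654.4 -124.3   35.4] ext [15.5 14.7  6.1] zmed 35.3 circ 654.3 -124.1 8.4
t13.npz jarplaced 58 mid [590.4 222.   52.1] ext [40.6 63.9  3.7] zmed 53.3 circ 580.6 222.7 32.8
t13.npz lidplaced 321 mid [591.2 222.4  55.8] ext [39.3 61.8  5.4] zmed 55.5 circ 581.7 222.5 32.0
t13.npz knobplaced 67 mid [579.9 221.6  83.4] ext [17.8 17.9  5.5] zmed 83.5 circ 580.2 222.1 9.7
t13.npz sqp 172 mid [ 616.1 -225.4   79.4] ext [30.8 29.6  6.2] zmed 79.0 circ 615.2 -226.0 16.7
t13.npz sqshp 215 mid [ 616.4 -224.7   65.8] ext [47.  46.3  7.5] zmed 65.2 circ 616.3 -224.8 29.8
26.1 [452.62  73.86 168.84] [  7.8  10.  108.2  -0.   61.9 -82.1] 91.25507681950958 [0.4 0.1 0.4]
s13.npz vial 54 mid
[... 376 characters left out ...]
placed 32 mid [593.1 216.8  50.1] ext [39.  49.   7.5] zmed 49.6 circ 587.7 219.1 31.1
s13.npz lidplaced 253 mid [582.  222.2  56.3] ext [63.9 62.4  5.3] zmed 57.5 circ 582.2 223.1 33.7
s13.npz knobplaced 51 mid [581.3 222.   84. ] ext [18.3 20.5  7.4] zmed 85.1 circ 581.0 222.3 11.0
s13.npz sqp 165 mid [ 618.4 -225.3   80.1] ext [30.3 29.9  7.6] zmed 81.7 circ 617.8 -225.5 16.7
s13.npz sqshp 232 mid [ 621.2 -225.4   66.1] ext [44.9 48.1  7.6] zmed 67.2 circ 618.6 -225.1 31.1
t13.npz ((616.2098388671875, -224.78231811523438), (45.45207214355469, 44.97462463378906), 6.772822380065918)
s13.npz ((619.740966796875, -225.04006958007812), (45.80948257446289, 46.42377471923828), 10.231855392456055)
```

View pics/t13.png

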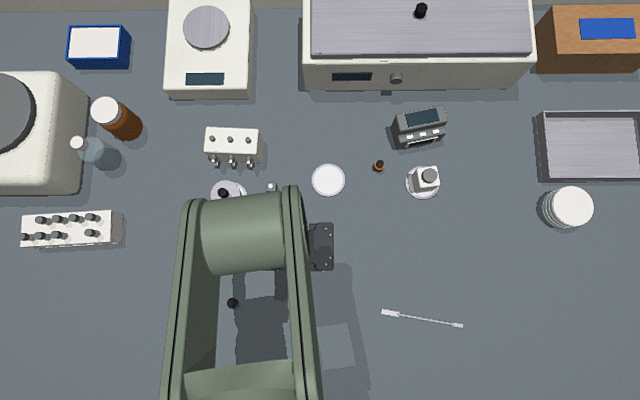

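Call:
{"op": "send_rows", "data": {"commands": [[[0,0,0.25,0,0,0],[0,0.003,0.45,0,0,0],[0.15,0.003,0.45,0,0,0],[0.5,0.003,0.45,0,0,0],[0.75,0.003,0.45,0,0,0],[1,0.003,0.45,0,0,0]]]}}

```text
time_s: 26.9
ee_pos: [452.3, 118.7, 67.7]
ee_rot: [-88.8, 90.0, 1.1]
force: [0.1, 0.4, -0.3]
gripper_width: 91.5
```

Call:
{"op": "send_rows", "data": {"commands": [[[0.2,0,0,0,0,0],[0.33,0,0,0,0,0],[0.33,0,0,0,0,0],[0.33,0,0,0,0,0]]]}}

```text
time_s: 27.4
ee_pos: [452.3, 119.6, 36.3]
ee_rot: [-73.2, 89.9, 16.8]
force: [0.0, 0.1, 0.3]
gripper_width: 91.5
```

Call:
{"op": "send_rows", "data": {"commands": [[[0,0,0,0,0,0],[0,0,0,0,0,0],[0,0,0,0,0,0],[0,0,0,0,0,0],[0,0,0,0,0,0],[0,0,0,0,0,0],[0,0,0,0,0,0],[0,0,0,0,0,0],[0,0,0,0,0,0]]], "jaw": 1, "force": 20}}

```text
time_s: 28.52
ee_pos: [451.5, 119.7, 35.7]
ee_rot: [-3.4, 90.0, 86.6]
force: [-0.6, 0.6, 0.2]
gripper_width: 39.3
```

Call:
{"op": "send_rows", "data": {"commands": [[[-0.15,0,0,0,0,0],[-0.5,0,0,0,0,0],[-0.85,0,0,0,0,0],[-1,0,0,0,0,0],[-1,0,0,0,0,0]]]}}

```text
time_s: 29.15
ee_pos: [452.0, 119.8, 136.5]
ee_rot: [-76.1, 89.9, 13.9]
force: [-0.0, -0.9, -1.6]
gripper_width: 39.5
```

```bash
python3 w.py w14;python3 w.py s14 scene|head -1;python3 - <<'E'
from h import *
overlay("s14.npz","pics/s14o.png",(270,70,430,210),[],5)
E
```

```text
29.15 [451.97 119.77 136.51] [ 13.4  12.6 110.    0.   57.3 -76.6] 39.54861946679354 [-0.  -0.9 -1.6]
w14.npz tall 35 mid [437.6 119.8 102.8] ext [10.8 33.7  2.2] zmed 103.2 circ 442.9 119.5 17.4
29.2 [451.22 119.61 135.53] [ 13.4  12.6 110.1   0.   57.3 -76.6] 39.40416892366991 [-0.6  0.3 -2.7]
```

View pics/s14o.png

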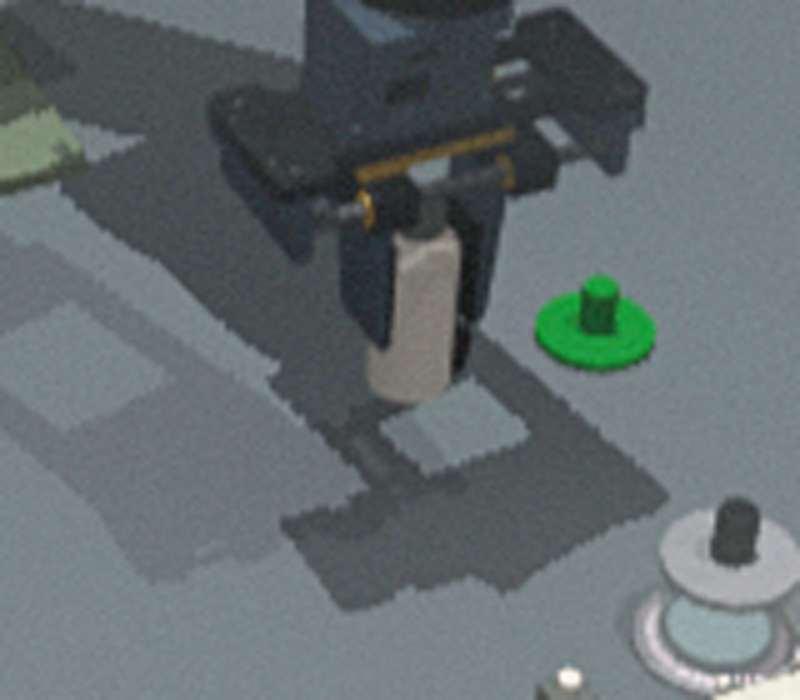

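Call:
{"op": "send_rows", "data": {"commands": [[[0,-0.2,-0.15,0,0,0],[0,-0.5,-0.36,0,0,0],[0,-0.868,-0.63,0,0,0]]]}}

```text
time_s: 29.62
ee_pos: [537.9, 56.3, 134.2]
ee_rot: [88.0, 89.8, 178.0]
force: [0.7, 0.4, -1.4]
gripper_width: 39.7
```

Call:
{"op": "send_rows", "data": {"commands": [[[0,-0.35,-0.25,0,0,0],[0,-0.65,-0.48,0,0,0],[0,-0.8,-0.58,0,0,0],[0,-0.868,-0.627,0,0,0],[0,-0.868,-0.627,0,0,0]]]}}

```text
time_s: 30.25
ee_pos: [624.4, -5.6, 135.2]
ee_rot: [74.0, 89.9, 164.0]
force: [-0.3, 0.6, -1.3]
gripper_width: 39.5
```

```bash
python3 w.py s15 scene|head -1;python3 w.py w15|head -1;python3 - <<'E'
from h import *
r=(255,0,0);p,d,K,T=load("s15.npz")
print([plate(p,K,T,(635,0),thr=t) for t in(140,150,165)])
overlay("s15.npz","pics/s15o.png",(260,140,420,270),[(625,-6,4,40,r)],5)
overlay("w15.npz","pics/w15o.png",(240,130,400,290),[(625,-6,4,40,r)],4)
E
```

```text
30.25 [624.36  -5.55 135.21] [ -1.6  25.9  89.4   0.   64.7 -91.6] 39.51371329393454 [-0.3  0.6 -1.3]
30.3 [624.08  -5.28 135.45] [ -1.6  25.9  89.5   0.   64.7 -91.6] 39.89513066886725 [ 0.3  0.4 -1.2]
[(array([629.1,  -4.2]), 26.7), None, None]
```

View pics/s15o.png

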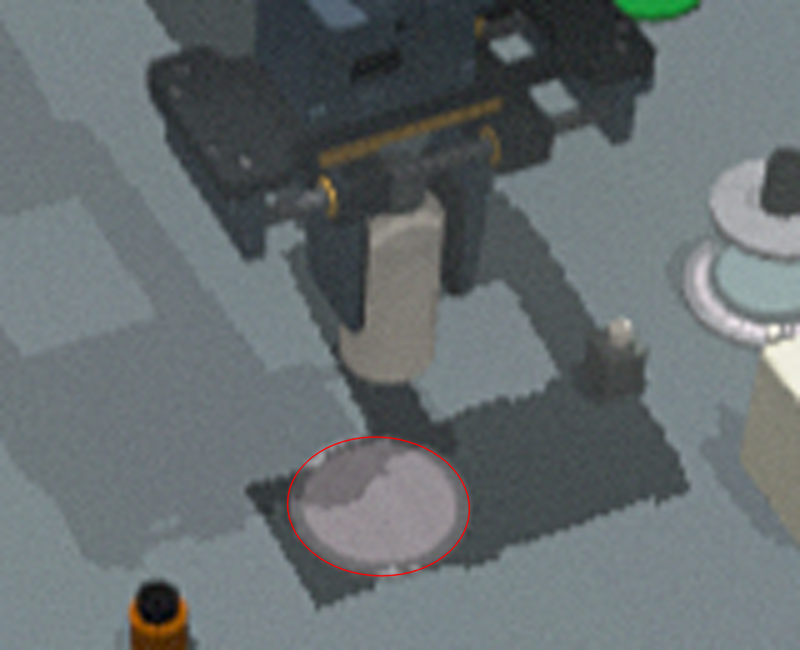

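View pics/w15o.png

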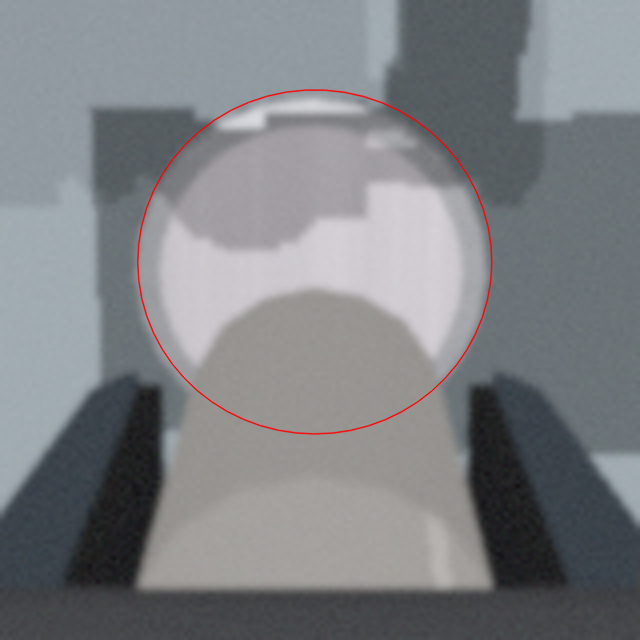

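Call:
{"op": "send_rows", "data": {"commands": [[[0.2,0,0,0,0,0],[0.5,0,0,0,0,0],[0.75,0,0,0,0,0],[0.85,0,0,0,0,0],[0.91,0,0,0,0,0],[0.94,0,0,0,0,0],[0.955,0,0,0,0,0],[0.961,0,0,0,0,0],[0.961,0,0,0,0,0],[0.961,0,0,0,0,0]]]}}

```text
time_s: 31.6
ee_pos: [625.2, -6.0, 39.8]
ee_rot: [-77.3, 90.0, 12.7]
force: [0.0, 0.0, -1.9]
gripper_width: 39.7
```

Call:
{"op": "send_rows", "data": {"commands": [[[0,0,0,0,0,0],[0,0,0,0,0,0],[0,0,0,0,0,0],[0,0,0,0,0,0],[0,0,0,0,0,0],[-0.2,0,0,0,0,0],[-0.6,0,0,0,0,0],[-1,0,0,0,0,0]]], "jaw": -1}}

```text
time_s: 32.6
ee_pos: [624.8, -6.0, 140.4]
ee_rot: [83.1, 90.0, 173.1]
force: [0.7, -0.1, 0.3]
gripper_width: 91.3
```

Call:
{"op": "send_rows", "data": {"commands": [[[-0.3,0.4,0,0,0,0],[-0.6,0.95,0,0,0,0],[-0.6,0.95,0,0,0,0]]]}}

```text
time_s: 32.98
ee_pos: [528.2, -6.0, 202.5]
ee_rot: [-90.5, 89.8, -0.5]
force: [0.3, 0.9, -0.6]
gripper_width: 91.0
```

Call:
{"op": "send_rows", "data": {"commands": [[[0,0.5,0,0,0,0],[0,1,0,0,0,0],[0,1,0,0,0,0],[0,1,0,0,0,0],[0,1,0,0,0,0]]]}}

```text
time_s: 33.6
ee_pos: [431.6, -6.0, 199.5]
ee_rot: [-82.0, 90.0, 8.0]
force: [-0.5, 0.8, 0.1]
gripper_width: 90.8
```

```bash
python3 w.py t16 top;python3 w.py s16 scene; python3 w.py w16;python3 - <<'E'
from h import *
r=(255,0,0);y=(255,255,0)
L=[(581.4,222.7,4,40,r),(625,-6,4,40,r),(617.5,-225.5,4,40,r),(625,-6,104,12,y),(581.4,222.7,56,33,y),(617.5,-225.5,80,16,y)]
overlay("t16.npz","pics/t16o.png",(190,110,460,250),L,2.95)
overlay("s16.npz","pics/s16o.png",(200,150,480,340),L,2.8)
E
```

```text
33.6 [431.59  -6.05 199.52] [ -2.3   5.9 108.2   0.   65.8 -92.3] 90.83721393290357 [-0.5  0.8  0.1]
t16.npz vial 46 mid [ 654.2 -124.3   35. ] ext [16.6 14.8  5.6] zmed 35.4 circ 654.0 -124.3 8.8
t16.npz jarplaced 92 mid [578.3 220.1  52.1] ext [61.3 59.5  3.8] zmed 53.1 circ 580.4 222.4 32.9
t16.npz lidplaced 543 mid [580.  222.1  55.7] ext [61.3 61.8  5.2] zmed 55.6 circ 580.4 222.0 33.0
t16.npz knobplaced 65 mid [579.8 221.5  83.2] ext [17.6 17.4  5.5] zmed 83.6 circ 580.1 221.7 9.5
t16.npz sqp 170 mid [ 616.6 -225.3   79.3] ext [29.6 29.8  5.9] zmed 79.1 circ 616.3 -225.1 15.9
t16.npz sqshp 227 mid [ 616.2 -224.7   65.7] ext [47.1 46.5  6.8] zmed 65.0 circ 616.2 -224.6 30.2
t16.npz tallp 96 mid [623.1  -6.5 103.2] ext [20.6 21.   5.2] zmed 103.1 circ 623.2 -6.4 11.6
33.65 [431.37  -6.03 199.44] [ -2.3   5.9 108.3   0.   65.8 -92.3] 91.00773746575368 [ 0.  -0.3  0.1]
s16.npz vial 57 mid [ 657.1 -124.5   36. ] ext [16.5 16.7  7.9] zmed 37.2 circ 657.1 -124.5 9.0
s16.npz liddisc 132 mid [457.5 285.3   5.8] ext [82.4 81.   3.6] zmed 4.8 circ 456.9 285.1 44.8
s16.npz jarplaced 29 mid [595.6 211.5  50. ] ext [35.2 40.1  7.8] zmed 48.4 circ 594.4 211.8 26.5
s16.npz lidplaced 230 mid [581.8 222.   56.2] ext [64.9 62.3  5.4] zmed 57.4 circ 580.9 222.4 34.8
s16.npz knobplaced 53 mid [582.  222.7  84. ] ext [21.8 19.4  7.6] zmed 85.4 circ 581.8 221.8 12.0
s16.npz sqp 175 mid [ 618.8 -225.7   80. ] ext [30.6 29.4  7.7] zmed 81.6 circ 617.6 -227.3 18.0
s16.npz sqshp 231 mid [ 620.3 -225.4   66.1] ext [45.7 48.   7.6] zmed 67.2 circ 619.0 -226.2 30.5
s16.npz tallp 81 mid [624.1  -6.7 104. ] ext [24.9 20.5  7.1] zmed 105.9 circ 624.1 -8.3 13.5
33.7 [431.15  -6.04 199.39] [ -2.3   5.9 108.3   0.   65.8 -92.3] 90.95957145554418 [-0.8  0.1 -0.2]
```

View pics/t16o.png

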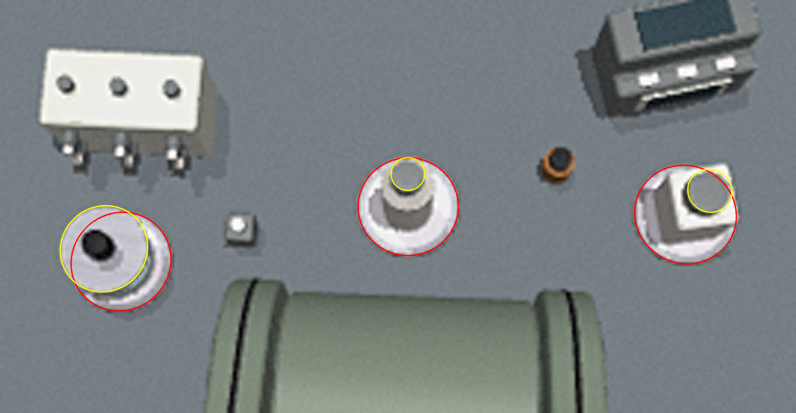

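View pics/s16o.png

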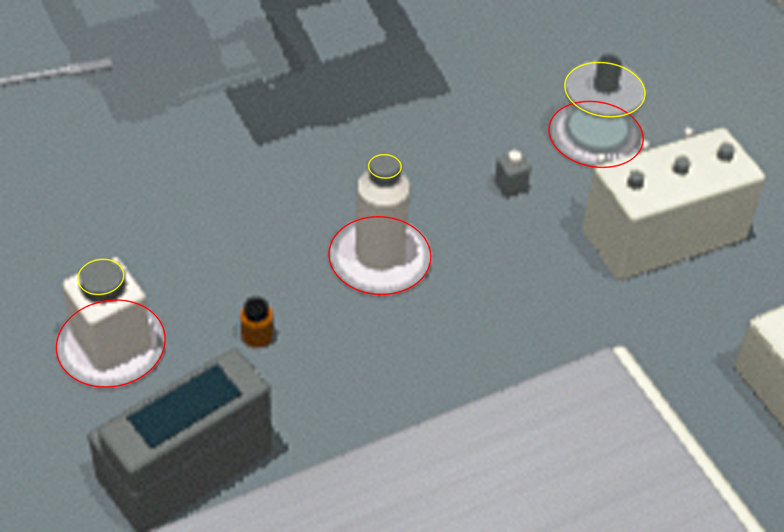

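View pics/w16.png

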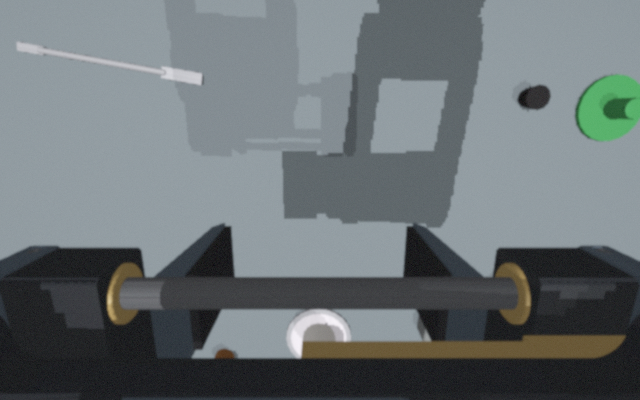

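```bash
python3 -c "
from workcell import env
print(env.job_done())"
```

```text
the job is handed in; nothing more can be done
None
```

The wash line is laid out and handed in at about 34 s, placed in the order asked: jar, lid, square bottle, tall bottle.

- **Jar and lid:** the jar stands on the plate in front of the nozzle block, with the lid on it.
- **Square bottle:** it stands on the plate in front of the display unit, still turned about 8° as it was found. The display unit itself is turned about 12°, so the two are not quite square to each other.
- **Tall bottle:** it stands on the middle plate.

In the last overhead and scene pictures everything stands upright, with nothing fallen and the gripper well clear. The vial is still at about (654–657, −124) mm, as before, and I never went near the green look-alike lid.

My last measurements put each item about 1 to 2 mm from its plate centre. The lid is about 1 mm from the jar's axis. The overhead and scene cameras disagree by 1–3 mm along x, mostly on the raised tops, which is about their stated calibration. So the centring cannot be confirmed more finely than that.

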